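# Set up the painting turntable and put the scrapers away

### The job

Set up the painting turntable: turn the hub bar until its bore lines up with the teeth of the stub and slide it fully down onto the shoulder, pins up, then lower the plywood holder board, grip block up, over both pins of the hub until it lies flush. Slide every scraper on the desk blade first into a slot of the rack, one to a slot, fully home, and leave the jars and the brush where they are.

Things in the scene. Friction and masses are not known exactly. Their poses are not given: they have to be found in the camera images.
- turntable: Fixed turntable: round white housing 120 mm across, 40 mm high, origin under its centre, with a shoulder 66 mm across, 5 mm high, on top. A dark steel stub that does not turn stands up from the shoulder.
- stub_top (a point): Centre of the stub's top, 30.5 mm above the shoulder's face. The stub has four straight spline teeth in a cross, 10 mm wide, 44 mm from tip to tip; its top 6 mm is slimmer (7.5 mm and 41 mm) as a lead-in. x and y axes point along the teeth, z up.
- hub_mid (a point): Centre (half-way up) of the loose aluminium hub bar: 140 mm long (x axis), 60 mm wide (y), 35 mm tall (z up), 0.45 kg, lying pins up. A cross-shaped bore goes right through, slots along x and y, 13 mm wide, 47 mm end to end, so it fits the stub in any of four turns. Fully home on the shoulder, this point is 13 mm below stub_top.
- hub: The same hub; origin under its centre. Two upright steel pins stand on its top, 55 mm either side of the centre along x, 10 mm thick, 22 mm tall with tapered tips.
- board_grip (a point): Centre of the upright wooden grip block, 60 mm long (x), 26 mm wide (y), 40 mm tall, that stands in the middle of the holder board's top. This point is 32 mm above the board's underside, and 49.5 mm above hub_mid when the board lies flush on the hub.
- board: The loose holder board: plywood, 160 mm long (x axis), 100 mm wide (y), 12 mm thick, 0.3 kg with its block; origin under its centre. Two through holes 13 mm wide, 55 mm either side of the centre along x, take the hub's pins.
- rack: Fixed wooden scraper rack, 80 mm deep (x axis), 254 mm wide (y), 52 mm tall; origin under its centre. Four level slots side by side open at its -x face and run in along +x: 46 mm wide, 10 mm high, floor 30 mm above the desk, 68 mm deep to the back stop (at x = +28 mm). Each slot's roof is open along its middle, so a blade inside is seen from above.
- slot0 (a point): Middle of the mouth of rack slot 0, at floor height (30 mm above the desk), on the rack's -x face; axes as the rack's (+x leads into the slot).
- slot1 (a point): Middle of the mouth of rack slot 1, at floor height (30 mm above the desk), on the rack's -x face; axes as the rack's (+x leads into the slot).
- slot2 (a point): Middle of the mouth of rack slot 2, at floor height (30 mm above the desk), on the rack's -x face; axes as the rack's (+x leads into the slot).
- slot3 (a point): Middle of the mouth of rack slot 3, at floor height (30 mm above the desk), on the rack's -x face; axes as the rack's (+x leads into the slot).
- scraper0_grip (a point): Centre of the wooden handle of scraper 0 (two to four are there, all alike; None if absent): 165 mm long, 0.1 kg, lying flat; handle 90 mm long (x axis), 22 mm wide (y), 18 mm thick (z up); the blade points to +x and its underside is flush with the handle's, 9 mm below this point.
- scraper0_tip (a point): Middle of the front edge of the blade of scraper 0, 120 mm along +x from the handle's centre; steel blade 75 mm long in front of the handle, 40 mm wide, 4 mm thick (this point 2 mm above its underside). Same axes.
- scraper1_grip (a point): Centre of the wooden handle of scraper 1 (two to four are there, all alike; None if absent): 165 mm long, 0.1 kg, lying flat; handle 90 mm long (x axis), 22 mm wide (y), 18 mm thick (z up); the blade points to +x and its underside is flush with the handle's, 9 mm below this point.
- scraper1_tip (a point): Middle of the front edge of the blade of scraper 1, 120 mm along +x from the handle's centre; steel blade 75 mm long in front of the handle, 40 mm wide, 4 mm thick (this point 2 mm above its underside). Same axes.
- scraper2_grip (a point): Centre of the wooden handle of scraper 2 (two to four are there, all alike; None if absent): 165 mm long, 0.1 kg, lying flat; handle 90 mm long (x axis), 22 mm wide (y), 18 mm thick (z up); the blade points to +x and its underside is flush with the handle's, 9 mm below this point.
- scraper2_tip (a point): Middle of the front edge of the blade of scraper 2, 120 mm along +x from the handle's centre; steel blade 75 mm long in front of the handle, 40 mm wide, 4 mm thick (this point 2 mm above its underside). Same axes.
- scraper3_grip (a point): Centre of the wooden handle of scraper 3 (two to four are there, all alike; None if absent): 165 mm long, 0.1 kg, lying flat; handle 90 mm long (x axis), 22 mm wide (y), 18 mm thick (z up); the blade points to +x and its underside is flush with the handle's, 9 mm below this point.
- scraper3_tip (a point): Middle of the front edge of the blade of scraper 3, 120 mm along +x from the handle's centre; steel blade 75 mm long in front of the handle, 40 mm wide, 4 mm thick (this point 2 mm above its underside). Same axes.
- jar_a: Bystander: jar of paint, 66 mm across, 100 mm tall; origin under its centre; to be left alone.
- jar_b: Bystander: jar of paint, 60 mm across, 115 mm tall; origin under its centre; to be left alone.
- brush: Bystander: wide paint brush, 200 mm long, lying on the desk; to be left alone.
There are look-alikes about, which are no part of the job. Leave any black or pink look-alike of the hub alone. Of the things that look like the board, the larger one is meant.

How it is judged:
By the outcome, as a careful person would: the job done as asked, in the order asked, and still so for the second after the job is handed in, with the robot touching nothing.
Of scraper0, scraper1, scraper2, scraper3 only 2 to 4 are there at a start; the rules pass over those that are not, and their reading is None.
At some moment in a run one of scraper0, scraper1, scraper2, scraper3, hub, board may be knocked a few centimetres aside while the robot is not near it.
Once in a run the grip may slacken for a moment while it holds something.
It also fails if it takes over 210 s, if anything falls off the work surface, if the arm or the gripper's body presses on something with over 40 N, if the wrist force passes 120 N, or if a joint passes its speed limit or range.

### The arm

A 7-joint arm with a two-finger parallel gripper is mounted at the origin on the work surface. World frame = base frame: x ahead of the robot, y to its left, z up, the work surface at z = 0. Lengths are in m, angles in rad, forces in N, time in s.
With the tool pointing down it reaches from about 0.375 to 0.925 m from the base axis. Payload 3.1 kg.
Tool frame: the origin (TCP) lies on the centre line of the jaws, within the pads' length; the fingertips stand 25 mm ahead of it and the grasp point (between the pads) lies 6 mm ahead of it; z points along the fingers, y is the line along which they close (so a half turn about z gives the same grasp; the last joint's range is limited). The gripper opens to 85 mm and grips with 20 to 120 N. Pads are 22 mm wide; open, the fingers measure 114 mm over their backs; the gripper's body (76 mm by 85 mm) begins 54 mm behind the grasp point. The pads swing forward as they close: fully open they stand 13 mm farther back than shut.
Start: joints at [-1.218, 0.383, 0.044, 1.598, -0.018, 1.161, -0.05], TCP at [0.283, 0.585, 0.256] pointing down, gripper open.
Joint ranges: [-2.61, 2.61], [-0.41, 2.15], [-1.48, 1.57], [0, 2.5], [-1.57, 4.71], [0.05, 1.97], [-2.85, 2.85]. Speed limits (rad/s): [2.79, 2.79, 3.14, 3.14, 3.14, 3.14, 3.14].

### API

Orientations are given as a unit quaternion [x, y, z, w].
In Python, from bench import observe, grab_frame, camera_model, job_done gives the robot as it stands. The module is installed in compiled form; this text tells all that it offers.
- The arm moves only by the tool carry_out, never from a script. Its arguments are lists of equal length, an entry for each row: "dr": the turn, a rotation vector about the world's x, y, z normalised to -1 to 1, where 1 is pi/2 rad, a list of three; "delta_pos": the shift along the world's x, y, z normalised to -1 to 1, where 1 is 0.8 m, a list of three; "grip": the opening, from 0 (shut) to 1 (fully open). In form: {"dr": [[ax, ay, az], ...], "delta_pos": [[dx, dy, dz], ...], "grip": [grip, ...]}. A call has 1 to 12 rows; each row is the pose to reach, as a shift and turn from the pose commanded when the call began; what a row does not reach only later rows make up. A row lasts 1/12 s, in which the tool goes at most 41.7 mm and 7.16 degrees, less where a joint would pass 70% of its speed; a pose out of reach is approached as far as the arm can. A call with a number of a shift or a turn outside -1 to 1 is refused whole. A call with a gripper value outside its range is refused whole. The fingers move at their own pace and stop on an object; "force" is the grip in N (left out, the last holds). Time passes only in rows, so rows that repeat a pose let the fingers close. It gives the time, the measured TCP pose, the force, the opening and the grip force at its end, in the units of the state.
- observe(): the state, without advancing time (a new reading comes with each control period).
- grab_frame(name): name is "scene" or "side" or "wrist"; returns (picture, depth): 480x640x3 uint8, red, green, blue; 480x640 float32, m along the optical axis (not along the pixel's ray), 0 where there is no reading.
- camera_model(name): a dict with "fx", "fy", "cx", "cy" (pixels), "k1" (the pictures are not rectified: a ray, as slopes to the right and down, at radius r is drawn at 1 + k1 r^2 times it, then the intrinsics apply), "R" (3x3) and "t" (3): a world point X has camera coordinates R X + t. Camera axes: x right, y down, z forward; pixel columns grow to the right and rows downward; lengths in m; the calibration is good to about 2 mm. A picture is of the moment at which its call begins: read the wrist's pose just before it. camera_model takes no time and is no camera call; for the wrist camera it gives the pose at the moment of the call.
- job_done(): hands the job in; it is judged then, once.
The state is a dict: "clock": time; "joint_positions": joint angles; "qd": joint speeds; "tau": joint torques, N m; "ee_pos": TCP position; "ee_rot": TCP orientation; "ft_force": force on the tool from outside, world axes, zero at the start; "wrist_torque": the same for the moment, N m; "grip_width": finger opening in m; "grasp_force": force on a finger pad.
Only numpy, scipy, OpenCV 4.12 (cv2) and the standard library are available. Lean on these libraries where they do the work, as an engineer would, in place of code of your own. Each camera call takes 0.05 s, during which the arm holds its last target. There are 200 camera calls.

## Working session

There is one attempt and no reset: what is moved stays moved. The work goes in short steps, Python scripts to look and compute and a tool call to move; the robot and the scene stay as the last step left them, time stands still between calls to the robot, and variables do not carry over. Pictures are saved under pics/ and viewed, at most 16 in all, crops included, and the job is handed in when it is done.

Besides the shell and the picture viewer there is one more tool, called after "Emit:" by a JSON object that holds its "method" and its "body". carry_out: Moves the arm, as the interface text tells. Its arguments: {"type":"object","properties":{"dr":{"type":"array","items":{"type":"array","items":{"type":"number"}}},"delta_pos":{"type":"array","items":{"type":"array","items":{"type":"number"}}},"grip":{"type":"array","items":{"type":"number"}},"force":{"type":"number"}},"required":["dr","delta_pos","grip"]}

```bash
mkdir -p pics
cat > h.py <<'E'
import numpy as np, cv2
from bench import observe, grab_frame, camera_model, job_done
def snap(name):
    m=camera_model(name); im,d=grab_frame(name); return im,d,m
def rays(m,uv):
    uv=np.atleast_2d(np.asarray(uv,float)); p=(uv-[m['cx'],m['cy']])/[m['fx'],m['fy']]
    q=p.copy()
    for _ in range(20): q=p/(1+m['k1']*(q**2).sum(1,keepdims=True))
    return np.c_[q,np.ones(len(q))]
def plane(m,uv,z):
    R=np.array(m['R']);t=np.array(m['t']); d=rays(m,uv)@R; c=-R.T@t
    return c+d*((z-c[2])/d[:,2])[:,None]
def pts(m,uv,dep):
    R=np.array(m['R']);t=np.array(m['t']); return (rays(m,uv)*np.asarray(dep)[:,None]-t)@R
def proj(m,X):
    R=np.array(m['R']);t=np.array(m['t']); c=np.atleast_2d(X)@R.T+t; s=c[:,:2]/c[:,2:]
    s=s*(1+m['k1']*(s**2).sum(1,keepdims=True)); return s*[m['fx'],m['fy']]+[m['cx'],m['cy']]
def cloud(m,d):
    v,u=np.mgrid[:480,:640]; uv=np.c_[u.ravel(),v.ravel()]; P=pts(m,uv,d.ravel()).reshape(480,640,3); P[d==0]=np.nan; return P
def save(n,im): cv2.imwrite('pics/'+n+'.png',im[:,:,::-1])
E
python3 - <<'E'
from h import *
for n in('scene','side'):
    im,d,m=snap(n); save(n+'0',im); np.savez(n+'0.npz',im=im,d=d,**{k:np.array(v) for k,v in m.items()})
    print(n,m['fx'],m['k1'],-np.array(m['R']).T@m['t'],np.array(m['R'])[2])
print(observe())
E
```

```text
scene 464.3962673715894 -0.12091029271792827 [1.45527141 0.26960449 0.87986614] [-0.74237151 -0.25388421 -0.62002206]
side 536.3561777917791 -0.12089200744969703 [ 0.30888325 -0.84783643  0.8988206 ] [ 0.16536228  0.69045615 -0.70421987]
{'clock': 0.1, 'joint_positions': array([-1.2178261 ,  0.38374912,  0.04382916,  1.59942245, -0.01787344,
        1.16120173, -0.04990787]), 'qd': array([-0.00063236, -0.00191689, -0.00046428, -0.00471406,  0.00024974,
       -0.00131117, -0.00056454]), 'tau': array([ 2.79102424e-03, -4.34726179e+01,  1.02934767e+00, -2.50453627e+01,
        1.08611400e-02,  5.42955197e-03,  1.92895624e-05]), 'ee_pos': array([0.28283174, 0.58435489, 0.2550127 ]), 'ee_rot': array([ 2.23438005e-01,  9.74717411e-01, -1.17825037e-03, -1.94988744e-04]), 'ft_force': array([ 0.70302889,  0.07164532, -0.39459177]), 'wrist_torque': array([ 0.02112895, -0.02484828, -0.01356241]), 'grasp_force': 0.0, 'grip_width': 0.08494948817843842}
```

View pics/scene0.png

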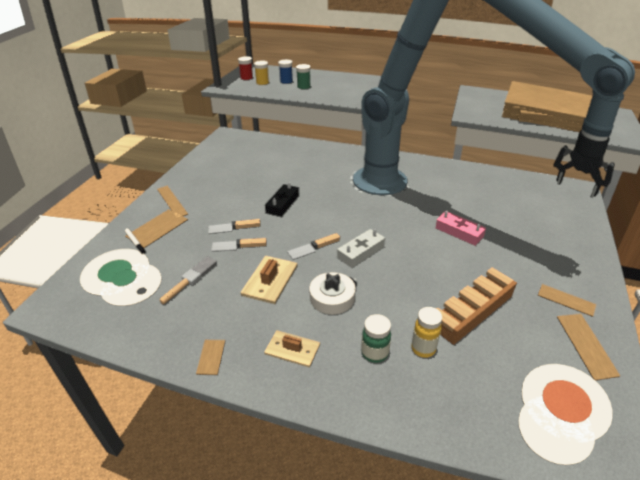

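View pics/side0.png

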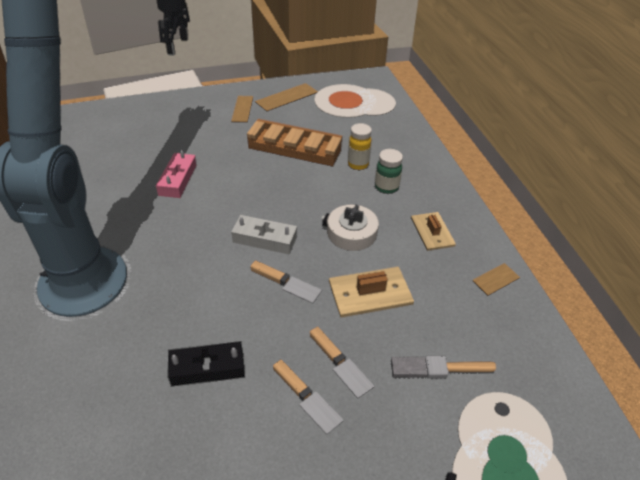

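Candidates. Hub: grey at scene (361,246) is the match; black (282,199) and pink (460,228) are look-alikes. Board: larger at (270,279); smaller at (292,348) is a look-alike. Scrapers: (235,226), (240,243) and (315,246). The brush, with its ferrule, is at (188,280). The knife-like item at (135,240) is still to be checked.

Run:
```python
from h import *
a=np.load('scene0.npz');b=np.load('side0.npz')
s=a['im'];t=b['im']
z=lambda im,x0,y0,w,h:cv2.resize(im[y0:y0+h,x0:x0+w],(400,300),interpolation=cv2.INTER_CUBIC)
save('crop0',np.vstack([np.hstack([z(s,420,255,110,82),z(t,235,105,110,82)]),np.hstack([z(t,225,195,160,120),z(s,90,200,200,150)])]))
# depth: components above the table
for n,q in(('scene',a),('side',b)):
    m={k:q[k] for k in q.files}; P=cloud(m,q['d'])
    r=(np.abs(P[...,2])<.005); print(n,'table z',np.nanmedian(P[...,2][r]))
    M=((P[...,2]>.006)&(P[...,2]<.14)&(P[...,0]>.25)&(P[...,0]<1.1)&(np.abs(P[...,1])<.7)).astype(np.uint8)
    k,L,st,c=cv2.connectedComponentsWithStats(M)
    for i in range(1,k):
        if st[i,4]>60:
            p=P[L==i]; zt=np.nanpercentile(p[:,2],97); 
            print(c[i].round(),st[i,4],'med',np.median(p,0).round(3),'zt',zt.round(3),'ext',(np.percentile(p,[2,98],axis=0)).round(3).tolist())
```

```text
scene table z 0.0004182594972925368
[277. 205.] 392 med [ 0.31  -0.277  0.032] zt 0.044 ext [[0.253, -0.314, 0.008], [0.327, -0.251, 0.05]]
[246. 223.] 204 med [ 0.41  -0.343  0.016] zt 0.021 ext [[0.383, -0.384, 0.006], [0.435, -0.303, 0.022]]
[466. 233.] 395 med [0.266 0.329 0.028] zt 0.043 ext [[0.251, 0.271, 0.007], [0.285, 0.37, 0.048]]
[135. 241.] 162 med [ 0.595 -0.634  0.014] zt 0.019 ext [[0.553, -0.697, 0.006], [0.633, -0.579, 0.019]]
[361. 247.] 967 med [0.434 0.039 0.033] zt 0.044 ext [[0.364, -0.016, 0.008], [0.493, 0.09, 0.048]]
[324. 241.] 213 med [ 0.421 -0.078  0.016] zt 0.021 ext [[0.383, -0.114, 0.007], [0.454, -0.041, 0.021]]
[251. 242.] 225 med [ 0.491 -0.286  0.016] zt 0.021 ext [[0.467, -0.328, 0.006], [0.514, -0.245, 0.022]]
[190. 278.] 666 med [ 0.684 -0.383  0.017] zt 0.023 ext [[0.603, -0.409, 0.008], [0.788, -0.348, 0.023]]
[269. 279.] 1523 med [ 0.634 -0.162  0.012] zt 0.053 ext [[0.538, -0.221, 0.007], [0.695, -0.123, 0.053]]
[121. 265.] 82 med [ 0.695 -0.613  0.007] zt 0.009 ext [[0.674, -0.645, 0.006], [0.726, -0.574, 0.009]]
[461. 312.] 4066 med [0.62
[... 1458 characters left out ...]
1  0.018] zt 0.022 ext [[0.374, -0.112, 0.007], [0.446, -0.046, 0.022]]
[370. 291.] 2798 med [ 0.602 -0.183  0.013] zt 0.053 ext [[0.533, -0.221, 0.008], [0.687, -0.123, 0.054]]
[327. 345.] 545 med [ 0.484 -0.29   0.018] zt 0.022 ext [[0.462, -0.33, 0.007], [0.507, -0.247, 0.022]]
[225. 360.] 1282 med [ 0.286 -0.292  0.035] zt 0.041 ext [[0.252, -0.314, 0.008], [0.319, -0.254, 0.047]]
[435. 366.] 1655 med [ 0.663 -0.385  0.018] zt 0.022 ext [[0.593, -0.412, 0.008], [0.778, -0.35, 0.022]]
[292. 380.] 609 med [ 0.402 -0.349  0.018] zt 0.021 ext [[0.376, -0.387, 0.007], [0.429, -0.306, 0.022]]
[451. 476.] 74 med [ 0.62  -0.586  0.015] zt 0.018 ext [[0.612, -0.592, 0.01], [0.628, -0.578, 0.018]]
```

View pics/crop0.png

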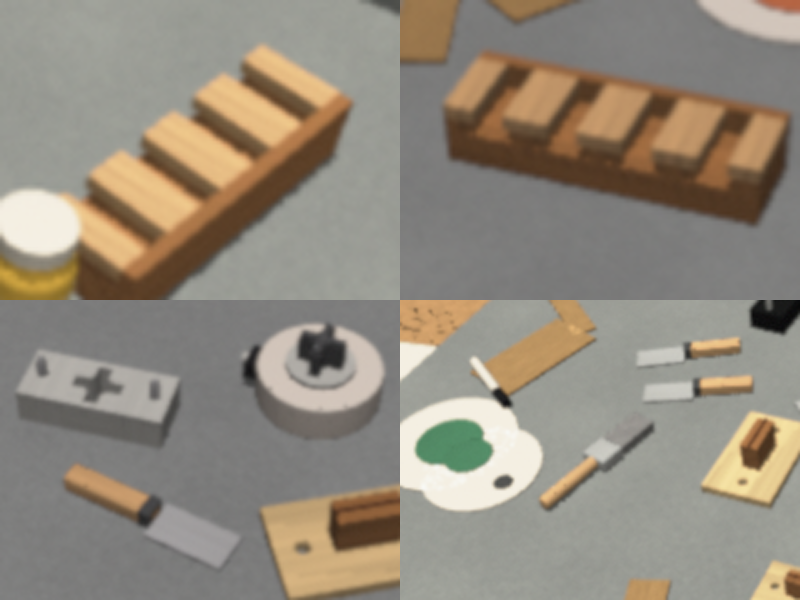

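The crops confirm it. The hub is grey with a cross bore at scene (361,246), and the left knife-like item has a white blade and black handle, so it isn't a scraper. That leaves three scrapers. The rack's mouths face −y, toward the side camera.

Run:
```python
from h import *
from scipy.spatial.transform import Rotation as Ro
Q={n:np.load(n+'0.npz') for n in('scene','side')}
box={'hub':((.33,.51,-.04,.11),.028,.04),'board':((.5,.72,-.24,-.10),.007,.018),'block':((.5,.72,-.24,-.10),.046,.06),'scA':((.36,.45,-.41,-.29),.012,.03),'scB':((.45,.53,-.36,-.235),.012,.03),'scC':((.36,.47,-.13,-.035),.012,.03),'housing':((.54,.71,-.07,.09),.036,.043),'stub':((.54,.71,-.07,.09),.068,.09),'rack':((.42,.7,.25,.48),.046,.06)}
for n,(b,z0,z1) in box.items():
    for c,q in Q.items():
        P=cloud({k:q[k] for k in q.files},q['d']).reshape(-1,3); 
        p=P[(P[:,0]>b[0])&(P[:,0]<b[1])&(P[:,1]>b[2])&(P[:,1]<b[3])&(P[:,2]>z0)&(P[:,2]<z1)]
        if len(p)<5: continue
        r=cv2.minAreaRect((p[:,:2]*1000).astype(np.float32)); (x,y),(w,h),an=r
        if w<h: w,h,an=h,w,an+90
        print(n,c,len(p),'c',round(x),round(y),'size',round(w),round(h),'ang',round((an+90)%180-90,1),'z',np.median(p[:,2]).round(4))
m=camera_model('wrist');o=observe();R=Ro.from_quat(o['ee_rot']).as_matrix()
C=-np.array(m['R']).T@m['t']
print('cam in tool',(R.T@(C-o['ee_pos'])).round(4),'camR in tool',(np.array(m['R'])@R).round(3),m['fx'])
print(R.round(3))
```

```text
hub scene 624 c 422 38 size 145 64 ang -29.9 z 0.0344
hub side 1108 c 418 37 size 142 66 ang -28.8 z 0.0354
board scene 1203 c 603 -172 size 193 104 ang -0.2 z 0.0117
board side 2211 c 596 -171 size 191 106 ang -0.2 z 0.0122
block scene 163 c 615 -171 size 65 27 ang -0.5 z 0.052
block side 306 c 610 -172 size 58 31 ang -4.3 z 0.0522
scA scene 156 c 407 -344 size 89 28 ang -62.1 z 0.0175
scA side 544 c 402 -344 size 92 24 ang -62.2 z 0.0183
scB scene 174 c 489 -287 size 91 31 ang -69.0 z 0.0172
scB side 484 c 485 -286 size 92 23 ang -67.2 z 0.0186
scC scene 165 c 415 -76 size 89 27 ang -42.1 z 0.0172
scC side 362 c 410 -77 size 89 25 ang -43.3 z 0.0185
housing scene 761 c 629 13 size 119 117 ang 30.8 z 0.0397
housing side 858 c 625 12 size 121 118 ang 75.7 z 0.0403
stub scene 114 c 630 13 size 36 35 ang -78.1 z 0.0742
stub side 147 c 626 12 size 39 35 ang 5.8 z 0.0745
rack scene 1781 c 565 371 size 260 84 ang -32.8 z 0.0516
rack side 1340 c 583 359 size 309 92 ang -31.7 z 0.0537
cam in tool [ 7.900e-02 -1.000e-04 -1.187e-01] camR in tool [[ 0.001  1.     0.001]
 [-0.95   0.001 -0.314]
 [-0.314 -0.     0.95 ]] 335.15786554809233
[[-0.9    0.436 -0.001]
 [ 0.436  0.9   -0.002]
 [-0.    -0.002 -1.   ]]
```

Emit:
{"method": "carry_out", "body": {"dr": [[0, 0, -0.044], [0, 0, -0.044], [0, 0, -0.044], [0, 0, -0.044], [0, 0, -0.044], [0, 0, -0.044], [0, 0, -0.044], [0, 0, -0.044], [0, 0, -0.044], [0, 0, -0.044], [0, 0, -0.044], [0, 0, -0.044]], "delta_pos": [[0.171, -0.684, 0], [0.171, -0.684, 0], [0.171, -0.684, 0], [0.171, -0.684, 0], [0.171, -0.684, 0], [0.171, -0.684, 0], [0.171, -0.684, 0], [0.171, -0.684, 0], [0.171, -0.684, -0.083], [0.171, -0.684, -0.083], [0.171, -0.684, -0.083], [0.171, -0.684, -0.083]], "grip": [1, 1, 1, 1, 1, 1, 1, 1, 1, 1, 1, 1]}}

```text
clock: 1.1
ee_pos: [0.4026, 0.1043, 0.2097]
ee_rot: [0.257, 0.966, 0.0, 0.0]
ft_force: [1.4, 0.3, -0.1]
grip_width: 0.0856
grasp_force: 0.0
```

Emit:
{"method": "carry_out", "body": {"dr": [[0, 0, 0], [0, 0, 0], [0, 0, 0]], "delta_pos": [[0, 0, 0], [0, 0, 0], [0, 0, 0]], "grip": [1, 1, 1]}}

```text
clock: 1.35
ee_pos: [0.4026, 0.1066, 0.2101]
ee_rot: [0.257, 0.966, 0.0, -0.0]
ft_force: [-0.4, 0.1, 0.3]
grip_width: 0.0854
grasp_force: 0.0
```

Emit:
{"method": "carry_out", "body": {"dr": [[0, 0, 0], [0, 0, 0], [0, 0, 0], [0, 0, 0]], "delta_pos": [[0.022, -0.087, -0.025], [0.022, -0.087, -0.025], [0.022, -0.087, -0.025], [0.022, -0.087, -0.025]], "grip": [1, 1, 1, 1]}}

```text
clock: 1.68
ee_pos: [0.4206, 0.0369, 0.1901]
ee_rot: [0.257, 0.966, -0.0, -0.0]
ft_force: [-0.8, 0.7, -0.6]
grip_width: 0.0856
grasp_force: 0.0
```

```bash
cat >> h.py <<'E'
def rectxy(P,sel,quiet=False):
    p=P[sel]; (x,y),(w,h),an=cv2.minAreaRect((p[:,:2]*1000).astype(np.float32))
    if w<h: w,h,an=h,w,an+90
    return len(p),round(x,1),round(y,1),round(w,1),round(h,1),round((an+90)%180-90,2)
E
python3 - <<'E'
from h import *
im,d,m=snap('wrist');save('w1',im);P=cloud(m,d)
z=P[...,2]; print(np.nanmedian(z[(z>.025)&(z<.045)]))
k,L,st,c=cv2.connectedComponentsWithStats(((z>.028)&(z<.042)).astype(np.uint8)); 
for i in range(1,k):
    if st[i,4]>300: print(c[i],rectxy(P,L==i))
k,L,st,c=cv2.connectedComponentsWithStats(((z>.045)&(z<.062)).astype(np.uint8)); 
for i in range(1,k):
    if st[i,4]>20: print('pin',c[i],st[i,4],np.median(P[L==i],0),P[L==i].mean(0))
print(observe()['ee_pos'])
E
```

```text
0.03616176394443871
[317.62430484 220.32502575] (9710, 421.8, 36.7, 140.3, 60.2, -28.83)
[382.77292576 376.46257018] (3206, 584.5, 13.0, 96.1, 63.9, 73.88)
[631.46352941 363.26352941] (425, 709.6, 245.8, 46.0, 12.1, -27.29)
pin [316.859375 164.59375 ] 128 [0.37285184 0.06385336 0.05438966] [0.37287267 0.06382113 0.0544067 ]
pin [318.78740157 294.18110236] 127 [0.46712617 0.01164393 0.0533357 ] [0.46737351 0.01156644 0.05292352]
pin [638.12 379.04] 50 [0.71287265 0.23971173 0.04635037] [0.7139742  0.24016087 0.04678657]
pin [395.20711974 403.16990291] 1236 [0.61075426 0.01547431 0.04654708] [0.61080663 0.01642644 0.04881472]
[0.42066919 0.03817118 0.19036545]
```

View pics/w1.png

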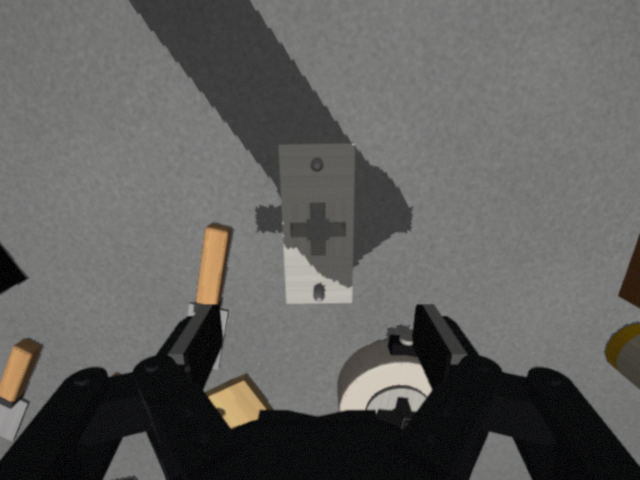

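The wrist view shows the hub top squarely at (318,224), with pins at (317,165) and (319,294). The turntable is at the lower right. I'll look at the stub from close up before grasping.

Emit:
{"method": "carry_out", "body": {"dr": [[0, 0, 0], [0, 0, 0], [0, 0, 0], [0, 0, 0], [0, 0, 0], [0, 0, 0], [0, 0, 0], [0, 0, 0]], "delta_pos": [[0.258, -0.031, 0.05], [0.258, -0.031, 0.05], [0.258, -0.031, 0.05], [0.258, -0.031, 0.05], [0.258, -0.031, 0.05], [0.258, -0.031, 0.05], [0.258, -0.031, 0.05], [0.258, -0.031, 0.05]], "grip": [1, 1, 1, 1, 1, 1, 1, 1]}}

```text
clock: 2.4
ee_pos: [0.6262, 0.0145, 0.2295]
ee_rot: [0.255, 0.967, 0.0, -0.001]
ft_force: [-0.3, -0.2, -0.2]
grip_width: 0.0852
grasp_force: 0.0
```

Run:
```python
from h import *
im,d,m=snap('wrist');P=cloud(m,d)
o=observe();print(o['ee_pos'],o['ee_rot'])
z=P[...,2]; near=np.hypot(P[...,0]-.627,P[...,1]-.013)
for a,b in((.071,.085),(.041,.050),(.034,.0425)):
    s=(z>a)&(z<b)&(near<.07); p=P[s]; print(a,s.sum(),np.median(z[s]).round(4),'circ',cv2.minEnclosingCircle((p[:,:2]*1000).astype(np.float32)),rectxy(P,s))
s=(z>.071)&(z<.085)&(near<.05); p=P[s][:,:2]
# cross symmetric fit: 4th-harmonic phase
c=np.array(cv2.minEnclosingCircle((p*1000).astype(np.float32))[0])/1000
q=p-c; r=np.hypot(*q.T); far=r>.012; th=np.arctan2(q[far,1],q[far,0]); print('tooth ang',np.degrees(np.angle(np.exp(4j*th).sum()))/4,'centroid',p.mean(0),c)
uv=proj(m,[.627,.013,.075])[0]; x,y=np.clip(uv.astype(int),[60,45],[580,435]); save('w2',cv2.resize(im[y-60:y+60,x-80:x+80],(640,480),interpolation=cv2.INTER_CUBIC)); print(uv)
```

```text
[0.62537041 0.01409144 0.22940299] [ 2.55700464e-01  9.66755021e-01  2.29152787e-04 -1.39637878e-03]
0.071 1057 0.0761 circ ((627.4212646484375, 12.186643600463867), 22.334636688232422) (1057, 627.6, 12.0, 37.8, 37.7, 8.81)
0.041 6037 0.042 circ ((627.3310546875, 12.151440620422363), 58.455810546875) (6037, 627.0, 12.0, 114.6, 114.5, -25.91)
0.034 7865 0.0409 circ ((627.4039306640625, 12.086156845092773), 59.62795639038086) (7865, 627.1, 11.9, 118.1, 117.6, 61.94)
tooth ang -35.49405299325995 centroid [0.62645427 0.01292909] [0.62742126 0.01218664]
[316.27958728 230.23484602]
```

View pics/w2.png

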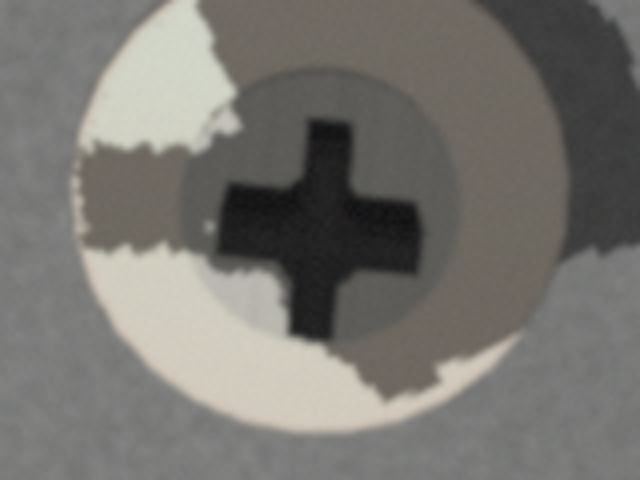

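Emit:
{"method": "carry_out", "body": {"dr": [[0, 0, 0.008], [0, 0, 0.008], [0, 0, 0.008], [0, 0, 0.008], [0, 0, 0.008], [0, 0, 0.008], [0, 0, 0.008], [0, 0, 0.008], [0, 0, 0.008]], "delta_pos": [[-0.257, 0.028, -0.08], [-0.257, 0.028, -0.08], [-0.257, 0.028, -0.08], [-0.257, 0.028, -0.08], [-0.257, 0.028, -0.08], [-0.257, 0.028, -0.08], [-0.257, 0.028, -0.14], [-0.257, 0.028, -0.14], [-0.257, 0.028, -0.14]], "grip": [1, 1, 1, 1, 1, 1, 1, 1, 1]}}

```text
clock: 3.2
ee_pos: [0.4172, 0.0345, 0.1162]
ee_rot: [0.25, 0.968, -0.001, -0.003]
ft_force: [0.8, -0.3, 0.8]
grip_width: 0.0854
grasp_force: 0.0
```

Run:
```python
from h import *
im,d,m=snap('wrist');P=cloud(m,d);z=P[...,2]
k,L,st,c=cv2.connectedComponentsWithStats(((z>.028)&(z<.042)&(np.hypot(P[...,0]-.421,P[...,1]-.037)<.09)).astype(np.uint8)); i=1+st[1:,4].argmax(); print(rectxy(P,L==i))
o=observe();print(o['ee_pos'],o['ee_rot'])
```

```text
(16649, 421.9, 36.6, 140.8, 60.3, -28.92)
[0.419495   0.03447714 0.11775127] [ 2.50592050e-01  9.68091541e-01 -5.89116292e-04 -1.43032699e-03]
```

Emit:
{"method": "carry_out", "body": {"dr": [[0, 0, 0], [0, 0, 0], [0, 0, 0], [0, 0, 0], [0, 0, 0], [0, 0, 0], [0, 0, 0], [0, 0, 0], [0, 0, 0]], "delta_pos": [[0.002, 0.002, -0.05], [0.002, 0.002, -0.102], [0.002, 0.002, -0.102], [0.002, 0.002, -0.102], [0.002, 0.002, -0.102], [0.002, 0.002, -0.102], [0.002, 0.002, -0.102], [0.002, 0.002, -0.102], [0.002, 0.002, -0.102]], "grip": [1, 1, 1, 1, 0.4, 0.4, 0.4, 0.4, 0.4], "force": 70}}

```text
clock: 4.0
ee_pos: [0.4258, 0.0362, 0.0402]
ee_rot: [0.251, 0.968, 0.002, 0.003]
ft_force: [-1.4, -1.1, 6.3]
grip_width: 0.0587
grasp_force: 75.1
```

Emit:
{"method": "carry_out", "body": {"dr": [[0, 0, 0], [0, 0, 0], [0, 0, 0], [0, 0, 0], [0, 0, 0], [0, 0, 0]], "delta_pos": [[0, 0, 0], [0, 0, 0], [0, 0, 0.05], [0, 0, 0.1], [0, 0, 0.13], [0, 0, 0.13]], "grip": [0.4, 0.4, 0.4, 0.4, 0.4, 0.4]}}

```text
clock: 4.5
ee_pos: [0.4279, 0.0369, 0.1473]
ee_rot: [0.251, 0.968, 0.005, 0.006]
ft_force: [1.0, 0.6, -4.6]
grip_width: 0.0586
grasp_force: 80.9
```

Emit:
{"method": "carry_out", "body": {"dr": [[0, 0, -0.03], [0, 0, -0.074], [0, 0, -0.074], [0, 0, -0.074], [0, 0, -0.074], [0, 0, -0.074], [0, 0, -0.074], [0, 0, -0.074], [0, 0, -0.074], [0, 0, -0.074], [0, 0, -0.074]], "delta_pos": [[0.03, -0.004, 0.012], [0.07, -0.009, 0.012], [0.11, -0.014, 0.012], [0.15, -0.018, 0.012], [0.19, -0.023, 0.012], [0.23, -0.028, 0.012], [0.257, -0.031, 0.012], [0.257, -0.031, 0.012], [0.257, -0.031, 0.012], [0.257, -0.031, 0.012], [0.257, -0.031, 0.012]], "grip": [0.4, 0.4, 0.4, 0.4, 0.4, 0.4, 0.4, 0.4, 0.4, 0.4, 0.4]}}

```text
clock: 5.42
ee_pos: [0.6265, 0.0114, 0.1497]
ee_rot: [0.307, 0.952, 0.0, -0.001]
ft_force: [-0.2, 0.5, -5.2]
grip_width: 0.0582
grasp_force: 80.7
```

Run:
```python
from h import *
o=observe();print(o['ee_pos'],o['ee_rot'],o['grip_width'],o['grasp_force'])
im,d,m=snap('wrist');P=cloud(m,d)
i2,d2,m2=snap('scene')
i3,d3,m3=snap('side')
for im_,P_ in((im,P),(i3,cloud(m3,d3)),(i2,cloud(m2,d2))):
    z=P_[...,2];near=np.hypot(P_[...,0]-.627,P_[...,1]-.012)
    s=(np.abs(z-.152)<.012)&(near<.09)&(im_.min(2)>70)
    if s.sum()>50: print(rectxy(P_,s),np.median(z[s]))
uv=proj(m3,[.627,.012,.13])[0].astype(int);x,y=uv;A=cv2.resize(i3[y-60:y+60,x-50:x+50],(400,480))
save('c3',np.hstack([A,cv2.resize(im[180:480,195:445],(400,480))]))
```

```text
[0.62651184 0.01141368 0.14971913] [ 3.06759880e-01  9.51786108e-01  1.34873070e-04 -1.24966995e-03] 0.058203426920355544 80.7135558128357
(33675, 617.3, 18.2, 125.5, 86.1, -35.89) 0.145511122770254
(934, 619.3, 14.1, 140.5, 75.5, -33.03) 0.14546205587427113
(606, 623.9, 15.6, 142.6, 72.7, -36.39) 0.14426621359546876
```

View pics/c3.png

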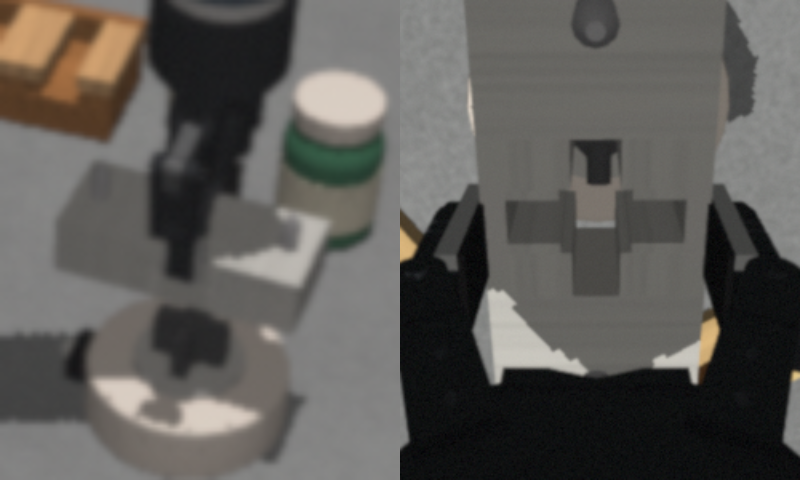

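The hub is held level over the stub, with its bore at the right crop's (595,225). Next I'll measure the bore outline in the hub's top plane.

```bash
cat > bore.py <<'E'
from h import *
o=observe();im,d,m=snap('wrist');P=cloud(m,d);z=P[...,2]
zt0=o['ee_pos'][2]-.0045
v,u=np.mgrid[:480,:640]; T=plane(m,np.c_[u.ravel(),v.ravel()],zt0).reshape(480,640,3)
near=np.hypot(T[...,0]-o['ee_pos'][0],T[...,1]-o['ee_pos'][1])
s=(near<.07)&(np.abs(z-zt0)<.006)&(im.max(2)>60); zt=np.median(z[s]); 
T=plane(m,np.c_[u.ravel(),v.ravel()],zt).reshape(480,640,3)
b=((near<.034)&(z<zt-.004)&(z>-.01)).astype(np.uint8)
k,L,st,c=cv2.connectedComponentsWithStats(b); i=1+st[1:,4].argmax(); M=L==i
q=T[M][:,:2]; print('zt',zt,'px',M.sum(), st[i])
ee=o['ee_pos'];print(ee,o['ee_rot'])
# rotate into hub frame
import sys; 
a=np.radians(np.degrees(2*np.arctan2(o['ee_rot'][1],o['ee_rot'][0]))-180)
def fr(p,a): return np.c_[p[:,0]*np.cos(a)+p[:,1]*np.sin(a),-p[:,0]*np.sin(a)+p[:,1]*np.cos(a)]
best=min(np.linspace(a-.06,a+.06,61),key=lambda t:np.ptp(np.percentile(fr(q,t)[:,0],[.5,99.5]))+np.ptp(np.percentile(fr(q,t)[:,1],[.5,99.5])))
H=fr(q,a); 
X=np.array([H[:,0].min(),H[:,0].max()]);Y=np.array([H[:,1].min(),H[:,1].max()])
print('ext',np.ptp(X),np.ptp(Y)); 
# arm-specific: angle of the arm (|y-cy| small) etc.
cx,cy=X.mean(),Y.mean(); ctr=np.array([cx*np.cos(a)-cy*np.sin(a),cx*np.sin(a)+cy*np.cos(a)])
far=np.hypot(H[:,0]-cx,H[:,1]-cy)>.012; th=np.arctan2(H[far,1]-cy,H[far,0]-cx); 
print('bore centre',ctr,'tool ang',np.degrees(a),'bore ang',np.degrees(a)+np.degrees(np.angle(np.exp(4j*th).sum()))/4)
E
python3 bore.py
```

```text
zt 0.14586089755799342 px 4681 [ 263  267  110   93 4681]
[0.62732092 0.01152453 0.15015444] [ 3.06595255e-01  9.51839789e-01  2.72592832e-04 -5.40126115e-04]
ext 0.043782869784485146 0.045432028312887285
bore centre [0.62293256 0.01483981] tool ang -35.70833479085488 bore ang -35.43696941774016
```

```bash
cat > hubheld.py <<'E'
from h import *
# hub outline in hand: camera-side end edge, pin, bore; angle a from tool
o=observe();im,d,m=snap('wrist');P=cloud(m,d);z=P[...,2];ee=o['ee_pos']
a=np.radians(np.degrees(2*np.arctan2(o['ee_rot'][1],o['ee_rot'][0]))-180)
ex=np.array([np.cos(a),np.sin(a)]);ey=np.array([-ex[1],ex[0]])
rel=P[...,:2]-ee[:2]; hx=rel@ex; hy=rel@ey
s=(np.abs(z-ee[2]+.0045)<.003)&(np.abs(hx)<.09)&(np.abs(hy)<.04); zt=np.median(z[s])
s=(np.abs(z-zt)<.002)&(np.abs(hx)<.09)&(np.abs(hy)<.02)
print('zt',zt,'end edge hx',np.percentile(hx[s],[.2,1]), '-> centre',np.percentile(hx[s],.5)+.070)
s2=(np.abs(z-zt)<.002)&(hx>-.055)&(hx<-.035)&(np.abs(hy)<.04); print('hy',np.percentile(hy[s2],[.5,99.5]))
p=(z>zt+.012)&(z<zt+.026)&(hx<-.04)&(hx>-.075)&(np.abs(hy)<.02); print('pin',p.sum(),hx[p].mean()+.055,hy[p].mean(),'top-most',hx[p&(z>zt+.019)].mean()+.055)
for dz in (.001,.002,.003):
    b=((np.abs(hx)<.034)&(np.abs(hy)<.026)&(z<zt-dz)).astype(np.uint8)
    v,u=np.nonzero(b); T=plane(m,np.c_[u,v],zt)[:,:2]-ee[:2]; X=T@ex;Y=T@ey
    k=np.abs(Y)<.0055+.0; print(dz,'x arm',np.percentile(X[k],[.2,99.8]),'mid',np.percentile(X[k],[.2,99.8]).mean(), 'y',np.percentile(Y,[.2,99.8]).mean())
print(ee,np.degrees(a))
E
python3 hubheld.py
```

```text
zt 0.1459766057247462 end edge hx [-0.0737802  -0.07339789] -> centre -0.003727130102756604
hy [-0.02962341  0.0294656 ]
pin 738 -0.0050351425406272785 7.882993493835461e-05 top-most -0.004536538061621659
0.001 x arm [-0.03166473  0.03099799] mid -0.00033336692698476833 y 0.0008793651111712927
0.002 x arm [-0.02742134  0.01847397] mid -0.004473683367858906 y 4.173524145392911e-05
0.003 x arm [-0.02742136  0.01741232] mid -0.005004522877275579 y -4.324707851421743e-05
[0.62760926 0.01145695 0.15024935] -35.71133388287828
```

Emit:
{"method": "carry_out", "body": {"dr": [[0, 0, 0], [0, 0, 0], [0, 0, 0], [0, 0, 0], [0, 0, 0]], "delta_pos": [[0.0043, -0.0021, 0], [0.0043, -0.0021, -0.015], [0.0043, -0.0021, -0.03], [0.0043, -0.0021, -0.03], [0.0043, -0.0021, -0.03]], "grip": [0.4, 0.4, 0.4, 0.4, 0.4]}}

```text
clock: 6.08
ee_pos: [0.63, 0.0095, 0.1238]
ee_rot: [0.307, 0.952, -0.001, -0.002]
ft_force: [0.1, -0.0, -3.3]
grip_width: 0.0583
grasp_force: 80.6
```

```bash
python3 hubheld.py
python3 - <<'E'
from h import *
im,d,m=snap('wrist')
save('w4',cv2.resize(im[220:400,240:400],(640,600),interpolation=cv2.INTER_CUBIC))
E
```

```text
zt 0.11960846977258266 end edge hx [-0.07379065 -0.07340488] -> centre -0.003741882174995839
hy [-0.02967199  0.02951681]
pin 738 -0.004999039253665301 0.00012556092090496707 top-most -0.004525773267656602
0.001 x arm [-0.03309007  0.03155277] mid -0.000768651804257562 y 0.0008262385069009778
0.002 x arm [-0.02743855  0.01784564] mid -0.004796458872000961 y 3.818854368531875e-05
0.003 x arm [-0.02743861  0.01730759] mid -0.0050655097585654545 y -4.3514376362891946e-05
[0.62999775 0.00953897 0.12378429] -35.72230476987002
```

View pics/w4.png

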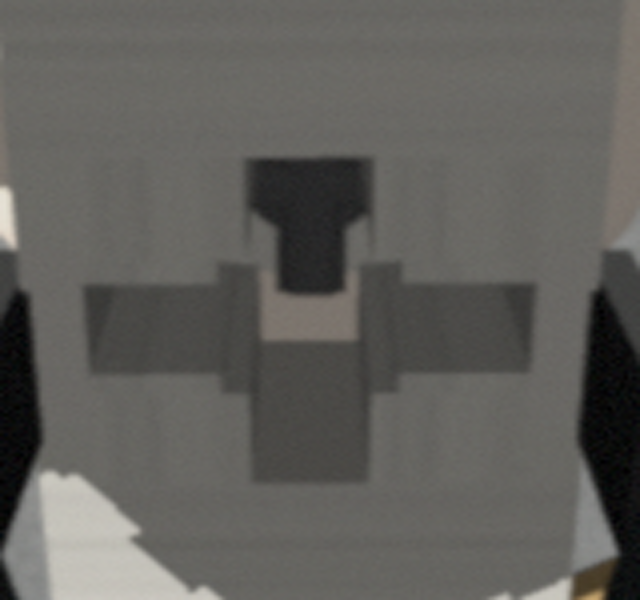

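The stub's tooth (311,230) sits centred in the bore's slot in the crop. Lowering.

Emit:
{"method": "carry_out", "body": {"dr": [[0, 0, 0], [0, 0, 0], [0, 0, 0], [0, 0, 0], [0, 0, 0], [0, 0, 0]], "delta_pos": [[0, 0, -0.006], [0, 0, -0.01], [0, 0, -0.014], [0, 0, -0.018], [0, 0, -0.022], [0, 0, -0.022]], "grip": [0.4, 0.4, 0.4, 0.4, 0.4, 0.4]}}

```text
clock: 6.68
ee_pos: [0.6312, 0.0095, 0.1076]
ee_rot: [0.307, 0.952, -0.0, -0.001]
ft_force: [-0.6, 0.2, -3.5]
grip_width: 0.058
grasp_force: 80.7
```

Emit:
{"method": "carry_out", "body": {"dr": [[0, 0, 0], [0, 0, 0], [0, 0, 0], [0, 0, 0], [0, 0, 0], [0, 0, 0], [0, 0, 0]], "delta_pos": [[0, 0, -0.006], [0, 0, -0.012], [0, 0, -0.018], [0, 0, -0.024], [0, 0, -0.028], [0, 0, -0.03], [0, 0, -0.03]], "grip": [0.4, 0.4, 0.4, 0.4, 0.4, 0.4, 0.4]}}

```text
clock: 7.27
ee_pos: [0.6315, 0.0094, 0.0855]
ee_rot: [0.307, 0.952, 0.0, -0.001]
ft_force: [-3.6, -0.1, 3.6]
grip_width: 0.058
grasp_force: 81.5
```

Emit:
{"method": "carry_out", "body": {"dr": [[0, 0, 0], [0, 0, 0], [0, 0, 0], [0, 0, 0], [0, 0, 0], [0, 0, 0], [0, 0, 0]], "delta_pos": [[0, 0, -0.002], [0, 0, -0.002], [0, 0, -0.002], [0, 0, -0.002], [0, 0, -0.002], [0, 0, -0.002], [0, 0, -0.002]], "grip": [0.4, 0.4, 0.4, 0.9, 0.9, 0.9, 0.9]}}

```text
clock: 7.85
ee_pos: [0.6326, 0.0094, 0.0832]
ee_rot: [0.307, 0.952, 0.0, 0.001]
ft_force: [-0.2, 0.7, -0.1]
grip_width: 0.0769
grasp_force: 0.0
```

```bash
python3 hubheld.py
```

```text
zt 0.08089453453585528 end edge hx [-0.07452806 -0.07415047] -> centre -0.004476895533976441
hy [-0.03026282  0.02886011]
pin 757 -0.005774759114186671 -0.0005576176273805314 top-most -0.005336536355024679
0.001 x arm [-0.02868764  0.01839377] mid -0.005146935438906822 y 0.00014977310107584102
0.002 x arm [-0.0282668   0.01747038] mid -0.005398214090496095 y -0.0005733076677543764
0.003 x arm [-0.02826683  0.01642312] mid -0.005921855627576673 y -0.0005092343315733598
[0.63261498 0.0094402  0.08319159] -35.722110806928754
```

Emit:
{"method": "carry_out", "body": {"dr": [[0, 0, 0], [0, 0, 0], [0, 0, 0.08], [0, 0, 0.16], [0, 0, 0.24], [0, 0, 0.32], [0, 0, 0.397], [0, 0, 0.397], [0, 0, 0.397], [0, 0, 0.397], [0, 0, 0.397]], "delta_pos": [[0, 0, 0.05], [0, 0, 0.1], [-0.003, -0.02, 0.15], [-0.008, -0.07, 0.15], [-0.013, -0.12, 0.15], [-0.02, -0.17, 0.15], [-0.025, -0.21, 0.15], [-0.025, -0.227, 0.15], [-0.025, -0.227, 0.15], [-0.025, -0.227, 0.15], [-0.025, -0.227, 0.15]], "grip": [0.9, 0.9, 0.9, 0.9, 0.8, 0.8, 0.8, 0.8, 0.8, 0.8, 0.8]}}

```text
clock: 8.82
ee_pos: [0.6127, -0.1692, 0.2025]
ee_rot: [-0.001, 1.0, 0.001, -0.0]
ft_force: [-0.3, 0.9, -0.2]
grip_width: 0.0682
grasp_force: 0.0
```

Run:
```python
from h import *
o=observe();print(o['ee_pos'],o['ee_rot'])
im,d,m=snap('wrist');P=cloud(m,d);z=P[...,2];save('w5',im)
r=np.hypot(P[...,0]-.61,P[...,1]+.172)
for a,b in((.008,.016),(.047,.058)):
    s=(z>a)&(z<b)&(r<.12); k,L,st,c=cv2.connectedComponentsWithStats(s.astype(np.uint8)); i=1+st[1:,4].argmax(); print(rectxy(P,L==i),c[i],np.median(z[L==i]))
    if a<.02: M=L==i
hull=cv2.convexHull(np.argwhere(M)[:,::-1].astype(np.int32)); f=np.zeros((480,640),np.uint8);cv2.fillPoly(f,[hull],1)
T=plane(m,np.stack(np.mgrid[:480,:640][::-1],-1).reshape(-1,2),.012).reshape(480,640,3)
hol=(f>0)&(im.max(2)<70)&(z<.02); k,L,st,c=cv2.connectedComponentsWithStats(hol.astype(np.uint8))
for i in range(1,k):
    if st[i,4]>25: print('hole?',c[i],st[i,4],T[L==i].mean(0))
```

```text
[ 0.61268718 -0.16924632  0.20245293] [-9.66363334e-04  9.99999028e-01  9.95167565e-04 -1.37860587e-04]
(14607, 614.3, -172.3, 160.3, 100.4, -0.58) [314.32730882 209.28582187] 0.013005045812709783
(2166, 613.8, -172.2, 60.8, 25.9, -0.69) [314.15096953 229.24284395] 0.05298059803532566
```

View pics/w5.png

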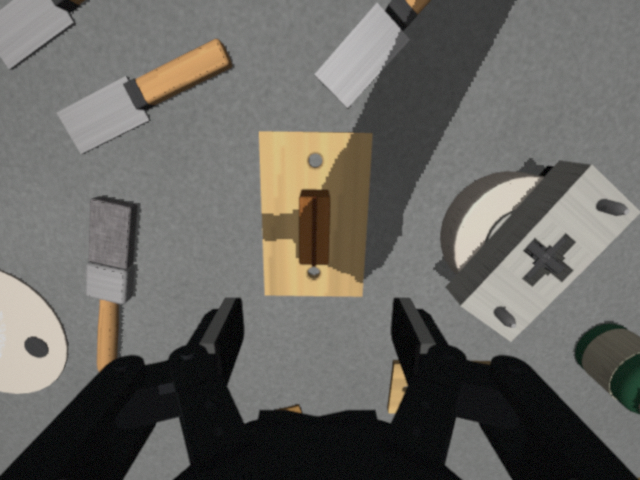

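The board is at (314,210) with its holes at (315,160) and (314,272). The hub is seated on the turntable at the right, pins up. Grasping the block.

Emit:
{"method": "carry_out", "body": {"dr": [[0, 0, -0.007], [0, 0, -0.007], [0, 0, -0.007], [0, 0, -0.007], [0, 0, -0.007], [0, 0, -0.007], [0, 0, -0.007], [0, 0, -0.007], [0, 0, -0.007], [0, 0, -0.007], [0, 0, -0.007], [0, 0, -0.007]], "delta_pos": [[0.0016, -0.0038, -0.05], [0.0016, -0.0038, -0.1], [0.0016, -0.0038, -0.15], [0.0016, -0.0038, -0.18], [0.0016, -0.0038, -0.196], [0.0016, -0.0038, -0.196], [0.0016, -0.0038, -0.196], [0.0016, -0.0038, -0.196], [0.0016, -0.0038, -0.196], [0.0016, -0.0038, -0.196], [0.0016, -0.0038, -0.196], [0.0016, -0.0038, -0.196]], "grip": [0.8, 0.8, 0.8, 0.8, 0.8, 0.8, 0, 0, 0, 0, 0, 0], "force": 70}}

```text
clock: 9.87
ee_pos: [0.6156, -0.1753, 0.0491]
ee_rot: [0.005, 1.0, 0.0, 0.003]
ft_force: [0.5, 2.4, 6.6]
grip_width: 0.0251
grasp_force: 71.1
```

Emit:
{"method": "carry_out", "body": {"dr": [[0, 0, 0], [0, 0, 0], [0, 0, 0], [0, 0, 0], [0, 0, 0], [0, 0, 0], [0, 0, 0]], "delta_pos": [[0, 0, 0], [0, 0, 0.03], [0, 0, 0.07], [0, 0, 0.11], [0, 0, 0.15], [0, 0, 0.16], [0, 0, 0.16]], "grip": [0, 0, 0, 0, 0, 0, 0]}}

```text
clock: 10.45
ee_pos: [0.6154, -0.1765, 0.1781]
ee_rot: [0.006, 1.0, -0.001, 0.004]
ft_force: [-0.7, 0.2, -2.1]
grip_width: 0.0251
grasp_force: 73.9
```

```bash
cat > pins.py <<'E'
from h import *
def pins(m,im,d,zp=.102):
    P=cloud(m,d);z=P[...,2];r=np.hypot(P[...,0]-.6275,P[...,1]-.012)
    s=(z>.088)&(z<.108)&(r<.08)&(r>.04); k,L,st,c=cv2.connectedComponentsWithStats(s.astype(np.uint8)); out=[]
    for i in range(1,k):
        if st[i,4]>15:
            q=P[L==i]; t=q[q[:,2]>np.percentile(q[:,2],70)]; out.append(t.mean(0)); print('pin',c[i],st[i,4],q.mean(0).round(4),'top',t.mean(0).round(4))
    s=(abs(z-.0805)<.003)&(r<.08); k,L,st,c=cv2.connectedComponentsWithStats(s.astype(np.uint8))
    if k>1: i=1+st[1:,4].argmax(); print('top',rectxy(P,L==i))
if __name__=='__main__':
    o=observe();print(o['ee_pos'],o['ee_rot'])
    for n in('wrist','side','scene'):
        im,d,m=snap(n);print(n);pins(m,im,d)
E
python3 pins.py
```

```text
[ 0.61544987 -0.1764922   0.17814301] [ 5.79062186e-03  9.99975347e-01 -7.14326516e-04  3.90678482e-03]
wrist
pin [537.66545455 330.15636364] 275 [ 0.6711 -0.0223  0.0963] top [ 0.6718 -0.0212  0.1012]
top (11204, 628.1, 11.4, 140.5, 62.5, -35.32)
side
pin [332.1  198.25] 20 [0.5796 0.0416 0.0952] top [0.5799 0.0417 0.1003]
top (669, 614.6, 19.1, 117.6, 68.0, -35.06)
scene
pin [349.35 263.7 ] 20 [0.5864 0.0452 0.0952] top [0.5855 0.0448 0.1007]
pin [314.4 281.2] 20 [ 0.6753 -0.0187  0.0954] top [ 0.6755 -0.0187  0.1013]
top (732, 629.0, 12.9, 142.0, 64.3, -35.73)
```

Emit:
{"method": "carry_out", "body": {"dr": [[0, 0, -0.05], [0, 0, -0.12], [0, 0, -0.19], [0, 0, -0.26], [0, 0, -0.33], [0, 0, -0.386], [0, 0, -0.386], [0, 0, -0.386], [0, 0, -0.386], [0, 0, -0.386], [0, 0, -0.386]], "delta_pos": [[0.001, 0.02, 0.01], [0.002, 0.05, 0.01], [0.004, 0.08, 0.01], [0.008, 0.12, 0.01], [0.01, 0.16, 0.01], [0.013, 0.2, 0.01], [0.016, 0.23, 0.01], [0.016, 0.234, 0.01], [0.016, 0.234, 0.01], [0.016, 0.234, 0.01], [0.016, 0.234, 0.01]], "grip": [0, 0, 0, 0, 0, 0, 0, 0, 0, 0, 0]}}

```text
clock: 11.52
ee_pos: [0.6249, 0.0093, 0.1809]
ee_rot: [0.305, 0.952, -0.001, -0.001]
ft_force: [0.2, -0.2, -2.7]
grip_width: 0.0249
grasp_force: 74.2
```

```bash
cat > brd.py <<'E'
from h import *
o=observe();im,d,m=snap('wrist');P=cloud(m,d);z=P[...,2];ee=o['ee_pos'];print(ee,o['ee_rot'],o['grip_width'])
a=np.radians(np.degrees(2*np.arctan2(o['ee_rot'][1],o['ee_rot'][0]))-180)
ex=np.array([np.cos(a),np.sin(a)]);ey=np.array([-ex[1],ex[0]])
rel=P[...,:2]-ee[:2]; hx=rel@ex; hy=rel@ey
s=(np.abs(z-ee[2]+.036)<.008)&(np.abs(hx)<.1)&(np.abs(hy)<.07); zt=np.median(z[s]);print('board top z',zt,'rel',zt-ee[2])
s=(np.abs(z-zt)<.004)&(np.abs(hx)<.1)&(np.abs(hy)<.07)
k,L,st,c=cv2.connectedComponentsWithStats(s.astype(np.uint8)); i=1+st[1:,4].argmax(); M=L==i
print('far/near hx',np.percentile(hx[M&(abs(hy)<.045)],[.2,99.8]),'hy at near end',np.percentile(hy[M&(hx<-.045)],[.3,99.7]))
# edge angle: line through camera-side end edge
b=[(y,np.percentile(hx[M&(abs(hy-y)<.003)],1)) for y in np.arange(-.04,.041,.01)]; l=np.polyfit(*np.array(b).T,1)
e1=[(x,np.percentile(hy[M&(abs(hx-x)<.003)],99)) for x in np.arange(-.07,-.029,.005)];e2=[(x,np.percentile(hy[M&(abs(hx-x)<.003)],1)) for x in np.arange(-.07,-.029,.005)]
l1=np.polyfit(*np.array(e1).T,1);l2=np.polyfit(*np.array(e2).T,1)
print('centre x',l[1]+.080,'y',(l1[1]+l2[1])/2,'rel ang',np.degrees([-l[0],l1[0],l2[0]]),'tool',np.degrees(a))
ang=np.radians(np.mean(np.degrees([l1[0],l2[0]])))
cx,cy=l[1]+.08,(l1[1]+l2[1])/2; print('board centre world',ee[:2]+cx*ex+cy*ey,'angle',np.degrees(a+ang))
E
python3 brd.py
python3 - <<'E'
from h import *
im,d,m=snap('wrist');save('w6',im)
E
```

```text
[0.62490387 0.0093479  0.18089599] [ 3.05110692e-01  9.52315525e-01 -1.37243643e-03 -8.50747597e-04] 0.02489801649928657
board top z 0.1450390700118951 rel -0.035856922503345295
far/near hx [-0.08100621  0.02927223] hy at near end [-0.04991902  0.04965436]
centre x -0.0005783434866653558 y -7.72636973339659e-05 rel ang [ 0.07549328 -0.0972776   0.26215387] tool -35.52969489112954
board centre world [0.62438831 0.00962111] angle -35.447256754043174
```

View pics/w6.png

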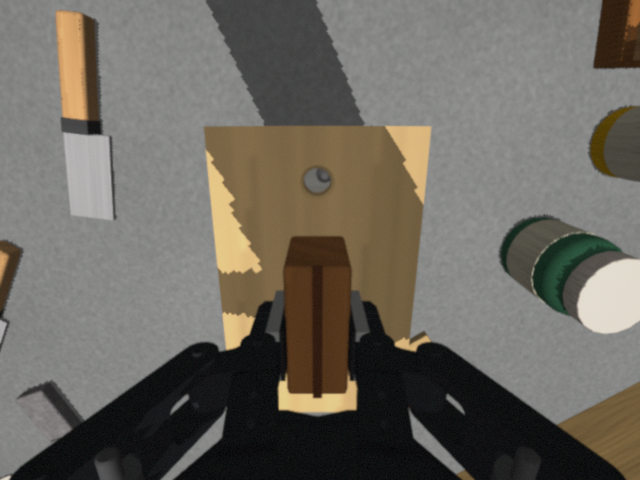

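Emit:
{"method": "carry_out", "body": {"dr": [[0, 0, 0], [0, 0, 0], [0, 0, 0], [0, 0, 0], [0, 0, 0]], "delta_pos": [[0.0043, 0.0027, -0.01], [0.0043, 0.0027, -0.02], [0.0043, 0.0027, -0.031], [0.0043, 0.0027, -0.031], [0.0043, 0.0027, -0.031]], "grip": [0, 0, 0, 0, 0]}}

```text
clock: 12.03
ee_pos: [0.6283, 0.0141, 0.1558]
ee_rot: [0.304, 0.953, -0.001, -0.001]
ft_force: [0.3, -0.3, -2.6]
grip_width: 0.0251
grasp_force: 74.3
```

```bash
python3 brd.py
python3 - <<'E'
from h import *
im,d,m=snap('wrist');P=cloud(m,d)
c=(slice(135,215),slice(275,365))
zz=P[c][...,2]; s=(zz>.088)&(zz<.108); print(s.sum(),P[c][s].mean(0) if s.sum() else '')
save('w7',cv2.resize(im[130:220,260:380],(640,480),interpolation=cv2.INTER_CUBIC))
E
```

```text
[0.62829017 0.01409859 0.15581917] [ 3.03766666e-01  9.52745187e-01 -6.66280945e-04 -1.40591565e-03] 0.02506399119960487
board top z 0.12001417826934725 rel -0.0358049947190774
far/near hx [-0.08105044  0.0294024 ] hy at near end [-0.04986629  0.04970094]
centre x -0.0006142237346564161 y -3.776479994042903e-05 rel ang [ 0.03358969 -0.1986914   0.30940855] tool -35.368002130920985
board centre world [0.62776744 0.01442332] angle -35.31264355596187
288 [0.58304477 0.04452689 0.09915241]
```

View pics/w7.png

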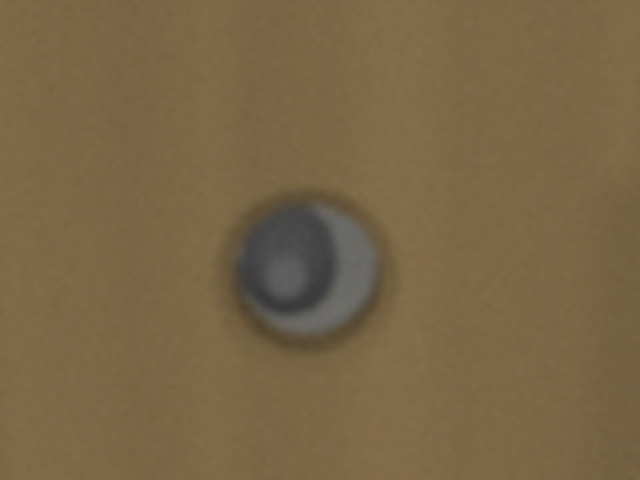

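Emit:
{"method": "carry_out", "body": {"dr": [[0, 0, 0], [0, 0, 0], [0, 0, 0], [0, 0, 0]], "delta_pos": [[0, -0.0029, -0.003], [0, -0.0029, -0.003], [0, -0.0029, -0.003], [0, -0.0029, -0.003]], "grip": [0, 0, 0, 0]}}

```text
clock: 12.47
ee_pos: [0.6296, 0.0117, 0.1552]
ee_rot: [0.304, 0.953, 0.0, 0.0]
ft_force: [-0.2, -0.1, -2.4]
grip_width: 0.0247
grasp_force: 74.3
```

```bash
python3 brd.py
python3 - <<'E'
from h import *
im,d,m=snap('wrist');P=cloud(m,d);o=observe()
c=(slice(125,215),slice(275,365)); C=P[c];zz=C[...,2]; zt=o['ee_pos'][2]-.0358
s=(zz>.088)&(zz<zt-.006); t=C[s]; t=t[t[:,2]>np.percentile(t[:,2],60)]; print('pin',s.sum(),t.mean(0))
v,u=np.nonzero(zz<zt-.003); T=plane(m,np.c_[u+275,v+125],zt)
print('hole',len(u),cv2.minEnclosingCircle((T[:,:2]*1000).astype(np.float32)),T.mean(0))
E
```

```text
[0.62956458 0.01168769 0.15523469] [3.03873107e-01 9.52712490e-01 9.94266150e-05 1.90575093e-04] 0.024705577420620604
board top z 0.11931328583174194 rel -0.03592140280648984
far/near hx [-0.0809827   0.02949658] hy at near end [-0.04977872  0.04972694]
centre x -0.000528240396119789 y 8.051481182923953e-05 rel ang [-0.05735204 -0.24916189  0.45017515] tool -35.38076120351613
board centre world [0.62918051 0.0120592 ] angle -35.28025457377906
pin 334 [0.5854585  0.04300017 0.10676116]
hole 685 ((571.5219116210938, 54.3673210144043), 21.62090301513672) [0.58087166 0.04677055 0.11937473]
```

Emit:
{"method": "carry_out", "body": {"dr": [[0, 0, 0], [0, 0, 0], [0, 0, 0], [0, 0, 0], [0, 0, 0], [0, 0, 0]], "delta_pos": [[-0.0013, 0, 0], [-0.0013, 0, -0.004], [-0.0013, 0, -0.008], [-0.0013, 0, -0.012], [-0.0013, 0, -0.016], [-0.0013, 0, -0.016]], "grip": [0, 0, 0, 0, 0, 0]}}

```text
clock: 13.07
ee_pos: [0.6281, 0.0118, 0.1412]
ee_rot: [0.304, 0.953, -0.0, -0.0]
ft_force: [0.5, -0.4, -2.2]
grip_width: 0.0246
grasp_force: 74.2
```

Emit:
{"method": "carry_out", "body": {"dr": [[0, 0, 0], [0, 0, 0], [0, 0, 0], [0, 0, 0], [0, 0, 0], [0, 0, 0]], "delta_pos": [[0, 0, -0.004], [0, 0, -0.008], [0, 0, -0.012], [0, 0, -0.015], [0, 0, -0.018], [0, 0, -0.018]], "grip": [0, 0, 0, 0, 0, 0]}}

```text
clock: 13.57
ee_pos: [0.6284, 0.0118, 0.1292]
ee_rot: [0.304, 0.953, 0.0, -0.001]
ft_force: [-3.3, 0.2, 5.4]
grip_width: 0.0247
grasp_force: 75.3
```

Emit:
{"method": "carry_out", "body": {"dr": [[0, 0, 0], [0, 0, 0], [0, 0, 0], [0, 0, 0], [0, 0, 0], [0, 0, 0], [0, 0, 0], [0, 0, 0.0], [0, 0, 0], [0, 0, 0], [0, 0, 0]], "delta_pos": [[0, 0, -0.002], [0, 0, -0.002], [0, 0, -0.002], [0, 0, -0.002], [0, 0, -0.002], [0, 0, -0.002], [0, 0, 0.03], [0, 0, 0.08], [0, 0, 0.12], [0, 0, 0.12], [0, 0, 0.12]], "grip": [0, 0, 0.6, 0.6, 0.6, 0.6, 0.6, 0.6, 0.6, 0.6, 0.6]}}

```text
clock: 14.48
ee_pos: [0.6304, 0.0116, 0.2266]
ee_rot: [0.304, 0.953, 0.001, 0.003]
ft_force: [-0.4, -0.6, -0.5]
grip_width: 0.0513
grasp_force: 0.0
```

Run:
```python
from h import *
im,d,m=snap('wrist');P=cloud(m,d);z=P[...,2];r=np.hypot(P[...,0]-.628,P[...,1]-.012)
s=(abs(z-.092)<.005)&(r<.1); A=np.c_[P[s][:,:2]-[.628,.012],np.ones(s.sum())]; co=np.linalg.lstsq(A,P[s][:,2],rcond=None)[0]; print('tilt deg',np.degrees(co[:2]),'top z',co[2],rectxy(P,s))
# scrapers: orange handles via side
i3,d3,m3=snap('side');P=cloud(m3,d3);z=P[...,2]
for n,(x,y) in dict(A=(.405,-.344),B=(.487,-.287),C=(.412,-.077)).items():
    s=(z>.012)&(z<.03)&(np.hypot(P[...,0]-x,P[...,1]-y)<.07); print(n,rectxy(P,s))
save('s8',i3)
```

```text
tilt deg [-0.03713541 -0.02646759] top z 0.09305297489805014 (20806, 627.9, 12.0, 160.1, 100.0, -35.34)
A (549, 402.4, -344.8, 91.3, 23.6, -62.26)
B (483, 485.2, -286.8, 92.1, 24.5, -67.99)
C (361, 409.4, -76.5, 89.5, 25.7, -41.49)
```

View pics/s8.png

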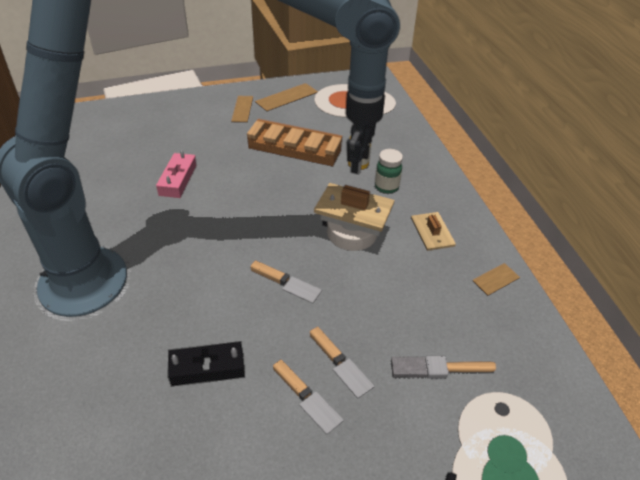

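The board lies flush on the hub at (355,205) and all three scrapers are unmoved. Next I'll look at the rack.

Emit:
{"method": "carry_out", "body": {"dr": [[0, 0, 0.078], [0, 0, 0.156], [0, 0, 0.234], [0, 0, 0.312], [0, 0, 0.39], [0, 0, 0.468], [0, 0, 0.546], [0, 0, 0.624], [0, 0, 0.702], [0, 0, 0.78], [0, 0, 0.858], [0, 0, 0.93]], "delta_pos": [[-0.01, 0.04, 0.017], [-0.02, 0.08, 0.017], [-0.03, 0.12, 0.017], [-0.04, 0.16, 0.017], [-0.05, 0.2, 0.017], [-0.06, 0.24, 0.017], [-0.07, 0.28, 0.017], [-0.08, 0.32, 0.017], [-0.09, 0.36, 0.017], [-0.1, 0.4, 0.017], [-0.1, 0.422, 0.017], [-0.1, 0.422, 0.017]], "grip": [0.6, 0.6, 0.6, 0.6, 0.6, 0.6, 0.6, 0.6, 0.6, 0.6, 0.6, 0.6]}}

```text
clock: 15.58
ee_pos: [0.5438, 0.3569, 0.2342]
ee_rot: [-0.417, 0.909, 0.002, -0.002]
ft_force: [0.2, 0.4, 1.2]
grip_width: 0.0515
grasp_force: 0.0
```

Emit:
{"method": "carry_out", "body": {"dr": [[0, 0, 0.07], [0, 0, 0.107], [0, 0, 0.107], [0, 0, 0.107], [0, 0, 0.107]], "delta_pos": [[0, 0, 0], [0, 0, 0], [0, 0, 0], [0, 0, 0], [0, 0, 0]], "grip": [0.6, 0.6, 0.6, 0.6, 0.6]}}

```text
clock: 16.0
ee_pos: [0.5478, 0.3489, 0.2359]
ee_rot: [-0.484, 0.875, -0.0, -0.001]
ft_force: [-0.5, 0.5, -0.1]
grip_width: 0.0516
grasp_force: 0.0
```

Run:
```python
from h import *
o=observe();print(o['ee_pos'],o['ee_rot'],o['joint_positions'].round(2))
im,d,m=snap('wrist');P=cloud(m,d);z=P[...,2];save('w9',im)
r=np.hypot(P[...,0]-.562,P[...,1]-.37)
s=(abs(z-.052)<.004)&(r<.16); k,L,st,c=cv2.connectedComponentsWithStats(s.astype(np.uint8)); 
for i in range(1,k):
    if st[i,4]>200: print(c[i],rectxy(P,L==i))
print('all',rectxy(P,s),np.median(z[s]))
f=(abs(z-.03)<.004)&(r<.13);print('floor z',np.median(z[f]),f.sum())
np.savez('rack.npz',im=im,d=d,**{k:np.array(v) for k,v in m.items()})
```

```text
[0.54779973 0.3489127  0.23589316] [-4.83852323e-01  8.75148731e-01 -1.60550482e-04 -1.26595874e-03] [-0.79  0.4   0.21  1.62 -0.09  1.13  2.02]
[315.39558192 250.23038113] (14667, 564.8, 370.9, 255.6, 81.1, -32.33)
all (14722, 577.5, 362.8, 285.8, 81.1, -32.33) 0.052871668127892665
floor z 0.030875092053663816 6358
```

View pics/w9.png

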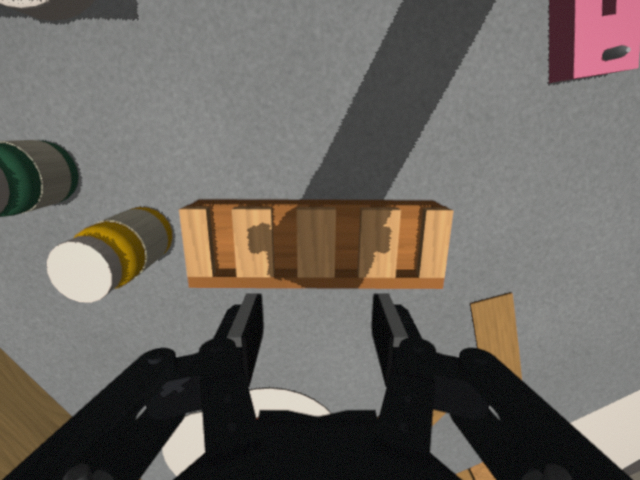

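Run:
```python
from h import *
q=np.load('rack.npz');m={k:q[k] for k in q.files};P=cloud(m,q['d']);z=P[...,2]
c=np.array([.5648,.3709]);a=np.radians(57.67);ex=np.array([np.cos(a),np.sin(a)]);ey=np.array([-ex[1],ex[0]])
rel=P[...,:2]-c;X=rel@ex;Y=rel@ey
s=(abs(z-.0525)<.004)&(abs(Y)<.14)&(abs(X)<.05); print('X',np.percentile(X[s],[.3,99.7]),'Y',np.percentile(Y[s],[.2,99.8]))
t=(abs(z-.0525)<.004)&(abs(X)<.02); h,e=np.histogram(Y[t],bins=np.arange(-.135,.136,.0015)); on=h>h.max()*.5
ed=e[1:][np.diff(np.r_[False,on].astype(int))!=0]-.0015; print('bar edges',ed.round(4))
for y in(-.09,-.03,.03,.09): 
    f=(abs(Y-y)<.004)&(z<.04)&(z>.02); print(y,'floor X',np.percentile(X[f],[1,99]).round(3) if f.sum()>20 else f.sum())
J=(z>.08)&(z<.125)&(np.hypot(P[...,0]-.71,P[...,1]-.25)<.06);print('jar',rectxy(P,J),X[J].mean(),Y[J].mean())
```

```text
X [-0.040255    0.03998194] Y [-0.12691226  0.12685889]
bar edges [-0.1275 -0.102  -0.078  -0.0405 -0.0165 -0.009  -0.0075 -0.006  -0.0045
 -0.0015  0.      0.0015  0.003   0.018   0.042   0.078   0.1005  0.126 ]
-0.09 floor X [-0.04   0.028]
-0.03 floor X [-0.04   0.028]
0.03 floor X [-0.04   0.028]
0.09 floor X [-0.04   0.028]
jar (5164, 718.5, 269.0, 56.6, 55.6, -46.13) -0.007324969823360953 -0.1793601300177923
```

Emit:
{"method": "carry_out", "body": {"dr": [[0, 0, -0.079], [0, 0, -0.158], [0, 0, -0.237], [0, 0, -0.316], [0, 0, -0.395], [0, 0, -0.474], [0, 0, -0.553], [0, 0, -0.632], [0, 0, -0.711], [0, 0, -0.79], [0, 0, -0.869], [0, 0, -0.948]], "delta_pos": [[-0.015, -0.045, 0], [-0.03, -0.09, 0], [-0.045, -0.135, 0], [-0.06, -0.18, 0], [-0.075, -0.225, 0], [-0.09, -0.27, -0.01], [-0.105, -0.315, -0.02], [-0.12, -0.36, -0.03], [-0.135, -0.405, -0.04], [-0.15, -0.45, -0.05], [-0.16, -0.495, -0.07], [-0.167, -0.532, -0.08]], "grip": [0.6, 0.6, 0.6, 0.6, 0.6, 0.6, 0.6, 0.6, 0.6, 0.6, 0.6, 0.6]}}

```text
clock: 17.05
ee_pos: [0.4126, -0.0785, 0.1724]
ee_rot: [0.241, 0.971, 0.0, -0.001]
ft_force: [0.2, 0.0, -0.4]
grip_width: 0.051
grasp_force: 0.0
```

Emit:
{"method": "carry_out", "body": {"dr": [[0, 0, -0.079], [0, 0, -0.163], [0, 0, -0.163], [0, 0, -0.163]], "delta_pos": [[0, 0, 0], [0, 0, 0], [0, 0, 0], [0, 0, 0]], "grip": [0.6, 0.6, 0.6, 0.6]}}

```text
clock: 17.38
ee_pos: [0.4148, -0.0762, 0.1735]
ee_rot: [0.358, 0.934, 0.0, 0.0]
ft_force: [-0.6, 0.1, 0.2]
grip_width: 0.051
grasp_force: 0.0
```

```bash
cat > scr.py <<'E'
from h import *
import sys
x,y=map(float,sys.argv[1:3])
o=observe();print('ee',o['ee_pos'].round(4),'tool y deg',round(np.degrees(2*np.arctan2(o['ee_rot'][1],o['ee_rot'][0]))-90,2),'q7',o['joint_positions'][6].round(2))
im,d,m=snap('wrist');P=cloud(m,d);z=P[...,2]
s=(z>.013)&(z<.024)&(np.hypot(P[...,0]-x,P[...,1]-y)<.08)
k,L,st,c=cv2.connectedComponentsWithStats(s.astype(np.uint8)); i=1+st[1:,4].argmax(); print('handle',rectxy(P,L==i),c[i])
E
python3 scr.py .414 -.0765
```

```text
ee [ 0.4148 -0.0762  0.1735] tool y deg 48.09 q7 0.96
handle (2663, 412.6, -75.8, 90.0, 22.2, -43.02) [315.45662786 222.37814495]
```

Emit:
{"method": "carry_out", "body": {"dr": [[0, 0, -0.012], [0, 0, -0.012], [0, 0, -0.012], [0, 0, -0.012], [0, 0, -0.012], [0, 0, -0.012], [0, 0, -0.012], [0, 0, -0.012], [0, 0, -0.012], [0, 0, -0.012], [0, 0, -0.012], [0, 0, -0.012]], "delta_pos": [[-0.003, 0, -0.05], [-0.003, 0, -0.1], [-0.003, 0, -0.14], [-0.003, 0, -0.165], [-0.003, 0, -0.18], [-0.003, 0, -0.18], [-0.003, 0, -0.18], [-0.003, 0, -0.18], [-0.003, 0, -0.18], [-0.003, 0, -0.18], [-0.003, 0, -0.18], [-0.003, 0, -0.18]], "grip": [0.6, 0.6, 0.6, 0.6, 0.6, 0.6, 0, 0, 0, 0, 0, 0], "force": 70}}

```text
clock: 18.43
ee_pos: [0.4138, -0.0761, 0.0307]
ee_rot: [0.367, 0.93, 0.001, 0.001]
ft_force: [-0.4, 0.6, 7.1]
grip_width: 0.0202
grasp_force: 69.4
```

Emit:
{"method": "carry_out", "body": {"dr": [[0, 0, 0], [0, 0, 0], [0, 0, 0], [0, 0, 0], [0, 0, 0]], "delta_pos": [[0, 0, 0.03], [0, 0, 0.07], [0, 0, 0.1], [0, 0, 0.1], [0, 0, 0.1]], "grip": [0, 0, 0, 0, 0]}}

```text
clock: 18.85
ee_pos: [0.4138, -0.0757, 0.1108]
ee_rot: [0.367, 0.93, 0.002, 0.002]
ft_force: [0.9, 0.5, -0.5]
grip_width: 0.0202
grasp_force: 69.0
```

Emit:
{"method": "carry_out", "body": {"dr": [[0, 0, 0], [0, 0, 0.05], [0, 0, 0.12], [0, 0, 0.195], [0, 0, 0.27], [0, 0, 0.345], [0, 0, 0.42], [0, 0, 0.495], [0, 0, 0.57], [0, 0, 0.645], [0, 0, 0.72], [0, 0, 0.795]], "delta_pos": [[0, 0, 0.05], [0, 0, 0.1], [0.01, 0.04, 0.1], [0.02, 0.08, 0.1], [0.03, 0.12, 0.1], [0.045, 0.16, 0.1], [0.06, 0.2, 0.1], [0.07, 0.24, 0.1], [0.08, 0.28, 0.1], [0.09, 0.32, 0.1], [0.1035, 0.353, 0.1], [0.1035, 0.353, 0.1]], "grip": [0, 0, 0, 0, 0, 0, 0, 0, 0, 0, 0, 0]}}

```text
clock: 19.85
ee_pos: [0.4948, 0.2144, 0.1875]
ee_rot: [-0.253, 0.967, 0.001, 0.0]
ft_force: [0.1, 0.6, -0.0]
grip_width: 0.02
grasp_force: 69.1
```

Emit:
{"method": "carry_out", "body": {"dr": [[0, 0, 0.075], [0, 0, 0.15], [0, 0, 0.225], [0, 0, 0.3], [0, 0, 0.325], [0, 0, 0.325], [0, 0, 0.325], [0, 0, 0.325]], "delta_pos": [[0, 0, 0], [0, 0, 0], [0, 0, 0], [0, 0, 0], [0, 0, -0.05], [0, 0, -0.08], [0, 0, -0.08], [0, 0, -0.08]], "grip": [0, 0, 0, 0, 0, 0, 0, 0]}}

```text
clock: 20.52
ee_pos: [0.4926, 0.205, 0.1224]
ee_rot: [-0.482, 0.876, 0.0, -0.004]
ft_force: [0.0, 0.0, -0.7]
grip_width: 0.0197
grasp_force: 69.1
```

```bash
cat > held.py <<'E'
from h import *
# blade in hand vs rack frame
o=observe();ee=o['ee_pos'];ty=np.degrees(2*np.arctan2(o['ee_rot'][1],o['ee_rot'][0]))-90
print('ee',ee.round(4),'tool y',round(ty,2),'grip',o['grip_width'].round(4),'ft',o['ft_force'].round(1))
c=np.array([.5648,.3709]);A=np.radians(57.67);ex=np.array([np.cos(A),np.sin(A)]);ey=np.array([-ex[1],ex[0]])
im,d,m=snap('wrist');P=cloud(m,d);z=P[...,2];rel=P[...,:2]-ee[:2];fx=rel@ex;fy=rel@ey
zb=ee[2]-.0307
s=(fx>.05)&(fx<.14)&(abs(fy)<.035)&(z>zb-.008)&(z<zb+.014)
k,L,st,cc=cv2.connectedComponentsWithStats(s.astype(np.uint8)); i=1+st[1:,4].argmax(); M=L==i
n,x,y,w,h,an=rectxy(P,M); q=P[M]
u,v=fx[M],fy[M]
e=[np.percentile(v[(u>t)&(u<t+.006)],[1,99]) for t in np.arange(.06,.108,.006)]; mid=np.mean(e,1); l=np.polyfit(np.arange(.063,.111,.006),mid,1)
tip=np.percentile(u,99.7); R=ee[:2]-c
co=np.linalg.lstsq(np.c_[u-.09,v,np.ones(len(u))],q[:,2],rcond=None)[0]
print('blade ang rel rack',round(np.degrees(l[0]),2),'width',np.ptp(e,1).mean().round(4),'pitch,roll deg',np.degrees(co[:2]).round(2),'top z',co[2].round(4),'z bottom est',zb.round(4))
print('tip X',(R@ex+tip).round(4),'tip Y',(R@ey+np.polyval(l,tip)).round(4),'ee Y',(R@ey).round(4))
E
python3 held.py
```

```text
Traceback (most recent call last):
  File "held.py", line 4, in <module>
    print('ee',ee.round(4),'tool y',round(ty,2),'grip',o['grip_width'].round(4),'ft',o['ft_force'].round(1))
                                                       ^^^^^^^^^^^^^^^^^^^^^
AttributeError: 'float' object has no attribute 'round'
```

```bash
sed -i "s/o\['grip_width'\].round(4)/round(o['grip_width'],4)/" held.py; python3 held.py
```

```text
ee [0.4926 0.205  0.1224] tool y 147.69 grip 0.0197 ft [ 0.   0.  -0.7]Traceback (most recent call last):
  File "held.py", line 12, in <module>
    e=[np.percentile(v[(u>t)&(u<t+.006)],[1,99]) for t in np.arange(.06,.108,.006)]; mid=np.mean(e,1); l=np.polyfit(np.arange(.063,.111,.006),mid,1)
       ~~~~~~~~~~~~~^^^^^^^^^^^^^^^^^^^^^^^^^^^^
    return _quantile_unchecked(
        a, q, axis, out, overwrite_input, method, keepdims, weights)
    return _ureduce(a,
                    func=_quantile_ureduce_func,
    ...<5 lines>...
                    overwrite_input=overwrite_input,
                    method=method)
    r = func(a, **kwargs)
    result = _quantile(arr,
                       quantiles=q,
    ...<2 lines>...
                       out=out,
                       weights=wgt)
    slices_having_nans = np.isnan(arr[-1, ...])
                                  ~~~^^^^^^^^^
IndexError: index -1 is out of bounds for axis 0 with size 0
```

The blade is hidden behind the gripper in the wrist view, so I'll use the fixed cameras to check its pitch and tip.

```bash
cat > held2.py <<'E'
from h import *
o=observe();ee=o['ee_pos'];ty=np.degrees(2*np.arctan2(o['ee_rot'][1],o['ee_rot'][0]))-90
c=np.array([.5648,.3709]);A=np.radians(57.67);ex=np.array([np.cos(A),np.sin(A)]);ey=np.array([-ex[1],ex[0]]);R=ee[:2]-c
print('ee',ee.round(4),'tool y',round(ty%360,2),'grip',round(o['grip_width'],4),'ft',o['ft_force'].round(1),'ee X,Y',(R@ex).round(4),(R@ey).round(4))
for n in('scene','side'):
    im,d,m=snap(n);P=cloud(m,d);z=P[...,2];rel=P[...,:2]-ee[:2];fx=rel@ex;fy=rel@ey
    s=(fx>.047)&(fx<.14)&(abs(fy)<.03)&(abs(z-ee[2]+.028)<.015)&(im.min(2)>80)&(np.ptp(im.astype(int),axis=2)<45)
    if s.sum()<20: print(n,'few',s.sum());continue
    u,v,w=fx[s],fy[s],z[s]; co=np.linalg.lstsq(np.c_[u-.08,v,np.ones(len(u))],w,rcond=None)[0]
    print(n,s.sum(),'tip',np.percentile(u,98).round(4),'fy',np.percentile(v,[2,50,98]).round(4),'pitch/roll',np.degrees(co[:2]).round(1),'zmid-ee',(co[2]-ee[2]).round(4))
E
python3 held2.py
```

```text
ee [0.4945 0.2058 0.1244] tool y 147.68 grip 0.0202 ft [0.5 0.3 0.1] ee X,Y -0.1771 -0.0289
scene 317 tip 0.1156 fy [-0.0229 -0.0042  0.0177] pitch/roll [0.8 0. ] zmid-ee -0.0278
side 52 tip 0.1217 fy [-0.0194  0.0026  0.0153] pitch/roll [-1.2  2.7] zmid-ee -0.0238
```

Emit:
{"method": "carry_out", "body": {"dr": [[0, 0, 0], [0, 0, 0], [0, 0, 0], [0, 0, 0], [0, 0, 0]], "delta_pos": [[0.001, -0.0007, -0.04], [0.001, -0.0007, -0.075], [0.001, -0.0007, -0.075], [0.001, -0.0007, -0.075], [0.001, -0.0007, -0.075]], "grip": [0, 0, 0, 0, 0]}}

```text
clock: 21.08
ee_pos: [0.4975, 0.2064, 0.0673]
ee_rot: [-0.482, 0.876, -0.0, 0.002]
ft_force: [0.5, -0.1, -1.3]
grip_width: 0.0201
grasp_force: 69.1
```

```bash
python3 held2.py
```

```text
ee [0.4975 0.2064 0.0673] tool y 147.69 grip 0.0201 ft [ 0.5 -0.1 -1.3] ee X,Y -0.175 -0.0312
scene 312 tip 0.1162 fy [-0.0225 -0.0032  0.0175] pitch/roll [1.3 0.4] zmid-ee -0.0263
side 46 tip 0.1358 fy [-0.0177  0.0055  0.0214] pitch/roll [-4.4 -5.2] zmid-ee -0.0234
```

Emit:
{"method": "carry_out", "body": {"dr": [[0, 0, 0], [0, 0, 0], [0, 0, 0], [0, 0, 0], [0, 0, 0], [0, 0, 0], [0, 0, 0]], "delta_pos": [[-0.001, 0.0007, -0.0045], [-0.001, 0.0007, -0.0045], [0.004, 0.0086, -0.0045], [0.0092, 0.0168, -0.0045], [0.0145, 0.0251, -0.0045], [0.019, 0.0324, -0.0045], [0.019, 0.0324, -0.0045]], "grip": [0, 0, 0, 0, 0, 0, 0]}}

```text
clock: 21.77
ee_pos: [0.5125, 0.2345, 0.0621]
ee_rot: [-0.484, 0.875, 0.0, 0.001]
ft_force: [-0.2, 0.4, -1.2]
grip_width: 0.0198
grasp_force: 69.1
```

```bash
python3 held2.py
python3 - <<'E'
from h import *
im,d,m=snap('scene');i2,d2,m2=snap('side')
save('c10',np.hstack([cv2.resize(im[250:350,410:530],(400,333)),cv2.resize(i2[100:200,225:345],(400,333))]))
E
```

```text
ee [0.5125 0.2345 0.0621] tool y 147.84 grip 0.0198 ft [-0.2  0.4 -1.2] ee X,Y -0.1433 -0.0288
scene 248 tip 0.1146 fy [-0.0227  0.0007  0.0172] pitch/roll [-0.5  0.9] zmid-ee -0.0261
side 38 tip 0.1152 fy [-0.0031  0.0052  0.0161] pitch/roll [ 0.  -0.6] zmid-ee -0.0252
```

View pics/c10.png

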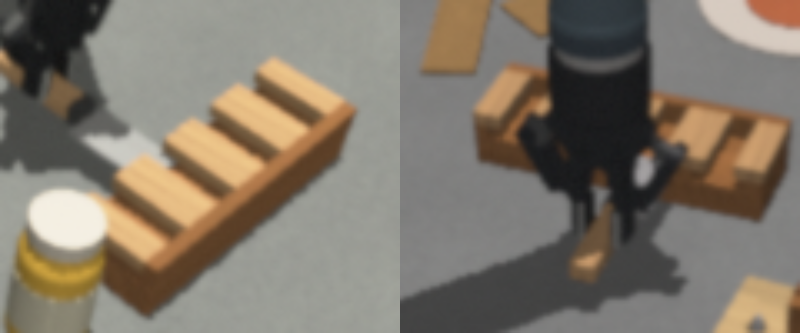

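The blade is entering the second slot from the jar end in the left crop, at about (160,150). Pushing on.

Emit:
{"method": "carry_out", "body": {"dr": [[0, 0, 0], [0, 0, 0], [0, 0, 0], [0, 0, 0], [0, 0, 0], [0, 0, 0], [0, 0, 0], [0, 0, 0]], "delta_pos": [[0.005, 0.008, 0.0005], [0.01, 0.016, 0.0005], [0.015, 0.024, 0.0005], [0.02, 0.032, 0.0005], [0.025, 0.04, 0.0005], [0.0308, 0.0486, 0.0005], [0.0308, 0.0486, 0.0005], [0.0308, 0.0486, 0.0005]], "grip": [0, 0, 0, 0, 0, 0, 0, 0]}}

```text
clock: 22.63
ee_pos: [0.536, 0.2713, 0.0621]
ee_rot: [-0.483, 0.876, 0.0, 0.0]
ft_force: [-1.1, -0.4, -1.5]
grip_width: 0.02
grasp_force: 69.1
```

```bash
python3 held2.py
```

```text
ee [0.536  0.2713 0.0621] tool y 147.76 grip 0.02 ft [-1.1 -0.4 -1.5] ee X,Y -0.0996 -0.029
scene 101 tip 0.1154 fy [-0.0023  0.0103  0.0174] pitch/roll [-0.2 -4.5] zmid-ee -0.0257
side 30 tip 0.1258 fy [-0.0015  0.005   0.0146] pitch/roll [ -1.  -15.4] zmid-ee -0.0241
```

Emit:
{"method": "carry_out", "body": {"dr": [[0, 0, 0], [0, 0, 0], [0, 0, 0], [0, 0, 0], [0, 0, 0], [0, 0, 0]], "delta_pos": [[0.002, 0.003, 0], [0.0035, 0.0055, 0], [0.005, 0.008, -0.001], [0.006, 0.0095, -0.001], [0.0067, 0.0106, -0.001], [0.0067, 0.0106, -0.001]], "grip": [0, 0, 0, 0, 0, 0]}}

```text
clock: 23.23
ee_pos: [0.5413, 0.2793, 0.0614]
ee_rot: [-0.483, 0.876, 0.0, 0.0]
ft_force: [0.0, -0.7, -1.4]
grip_width: 0.0206
grasp_force: 69.1
```

```bash
python3 held2.py
```

```text
ee [0.5413 0.2793 0.0614] tool y 147.72 grip 0.0206 ft [ 0.  -0.7 -1.4] ee X,Y -0.0899 -0.0291
scene 78 tip 0.1071 fy [0.0047 0.011  0.0161] pitch/roll [ 0.4 -9.1] zmid-ee -0.0249
side 25 tip 0.1154 fy [-0.0009  0.0045  0.0121] pitch/roll [ 0.8 -9.8] zmid-ee -0.024
```

Emit:
{"method": "carry_out", "body": {"dr": [[0, 0, 0], [0, 0, 0], [0, 0, 0], [0, 0, 0], [0, 0, 0]], "delta_pos": [[0.0008, 0.0012, 0], [0.0015, 0.0024, 0], [0.0022, 0.0035, 0], [0.0028, 0.0045, 0], [0.0028, 0.0045, 0]], "grip": [0, 0, 0, 0, 0]}}

```text
clock: 23.75
ee_pos: [0.542, 0.2797, 0.0608]
ee_rot: [-0.482, 0.876, -0.001, -0.003]
ft_force: [-3.8, -4.9, 1.8]
grip_width: 0.0198
grasp_force: 69.6
```

```bash
python3 held2.py
```

```text
ee [0.542  0.2797 0.0608] tool y 147.64 grip 0.0198 ft [-3.8 -4.9  1.8] ee X,Y -0.0892 -0.0295
scene 77 tip 0.1063 fy [0.0045 0.0108 0.0171] pitch/roll [  0.6 -10.3] zmid-ee -0.0243
side 25 tip 0.1174 fy [-0.0004  0.004   0.0128] pitch/roll [ -1.6 -10. ] zmid-ee -0.0227
```

Emit:
{"method": "carry_out", "body": {"dr": [[0, 0, 0], [0, 0, 0], [0, 0, 0], [0, 0, 0], [0, 0, 0], [0, 0, 0], [0, 0, 0], [0, 0, 0], [0, 0, 0]], "delta_pos": [[0, 0, 0], [0, 0, 0], [0, 0, 0], [0, 0, 0], [0, 0, 0.04], [0, 0, 0.09], [0, 0, 0.14], [0, 0, 0.19], [0, 0, 0.23]], "grip": [0.45, 0.45, 0.45, 0.45, 0.45, 0.45, 0.45, 0.45, 0.45]}}

```text
clock: 24.6
ee_pos: [0.5445, 0.2834, 0.2493]
ee_rot: [-0.483, 0.876, 0.0, 0.002]
ft_force: [1.8, 0.7, 1.0]
grip_width: 0.0387
grasp_force: 0.0
```

Emit:
{"method": "carry_out", "body": {"dr": [[0, 0, -0.079], [0, 0, -0.158], [0, 0, -0.237], [0, 0, -0.316], [0, 0, -0.395], [0, 0, -0.474], [0, 0, -0.553], [0, 0, -0.632], [0, 0, -0.711], [0, 0, -0.79], [0, 0, -0.869], [0, 0, -0.948]], "delta_pos": [[-0.005, -0.05, 0], [-0.01, -0.1, 0], [-0.015, -0.15, 0], [-0.02, -0.2, 0], [-0.025, -0.25, 0], [-0.03, -0.3, 0], [-0.035, -0.35, 0], [-0.04, -0.4, 0], [-0.045, -0.45, 0], [-0.05, -0.5, 0], [-0.055, -0.55, 0], [-0.06, -0.6, 0]], "grip": [0.6, 0.6, 0.6, 0.6, 0.6, 0.6, 0.6, 0.6, 0.6, 0.6, 0.6, 0.6]}}

```text
clock: 25.6
ee_pos: [0.4956, -0.199, 0.2461]
ee_rot: [0.241, 0.97, 0.001, 0.001]
ft_force: [1.3, 0.6, -0.4]
grip_width: 0.0512
grasp_force: 0.0
```

Emit:
{"method": "carry_out", "body": {"dr": [[0, 0, -0.079], [0, 0, -0.158], [0, 0, -0.237], [0, 0, -0.316], [0, 0, -0.395], [0, 0, -0.45], [0, 0, -0.45], [0, 0, -0.45]], "delta_pos": [[-0.004, -0.05, -0.04], [-0.009, -0.109, -0.08], [-0.009, -0.109, -0.09], [-0.009, -0.109, -0.09], [-0.009, -0.109, -0.09], [-0.009, -0.109, -0.09], [-0.009, -0.109, -0.09], [-0.009, -0.109, -0.09]], "grip": [0.6, 0.6, 0.6, 0.6, 0.6, 0.6, 0.6, 0.6]}}

```text
clock: 26.27
ee_pos: [0.4888, -0.2844, 0.1735]
ee_rot: [0.559, 0.829, -0.0, 0.0]
ft_force: [-0.5, 0.6, 0.6]
grip_width: 0.0513
grasp_force: 0.0
```

```bash
python3 scr.py .488 -.287
```

```text
ee [ 0.4888 -0.2844  0.1735] tool y deg 22.05 q7 1.19
handle (2315, 506.7, -240.6, 74.6, 22.5, -74.72) [355.50583153 188.4224622 ]
```

Scraper B seems to have been knocked aside, so I'm measuring again.

```bash
python3 scr.py .512 -.238; python3 scr.py .405 -.344
python3 - <<'E'
from h import *
im,d,m=snap('wrist');save('w11',im)
E
```

```text
ee [ 0.4888 -0.2843  0.1736] tool y deg 22.06 q7 1.19
handle (2988, 504.8, -233.4, 89.6, 22.5, -74.76) [357.68473896 176.21452477]
ee [ 0.4888 -0.2843  0.1736] tool y deg 22.03 q7 1.18
handle (2558, 405.0, -345.5, 89.8, 23.7, -62.05) [202.48279906 252.90852228]
```

View pics/w11.png

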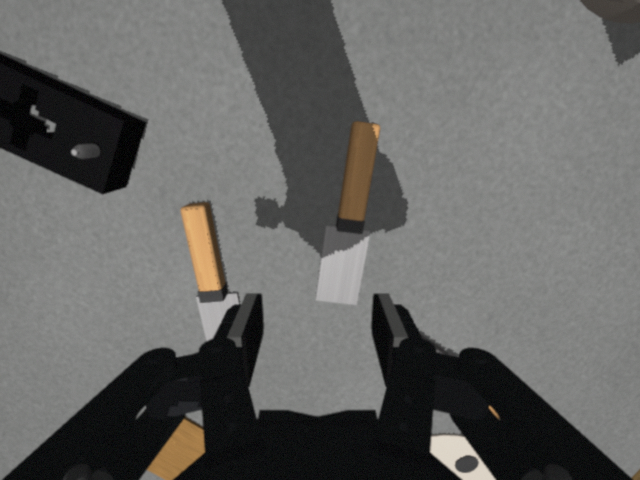

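B is now at (358,176), shifted toward the board. Scraper A, at (205,252), is unmoved.

Emit:
{"method": "carry_out", "body": {"dr": [[0, 0, -0.04], [0, 0, -0.076], [0, 0, -0.076], [0, 0, -0.076], [0, 0, -0.076], [0, 0, -0.076], [0, 0, -0.076], [0, 0, -0.076]], "delta_pos": [[0.01, 0.03, -0.02], [0.02, 0.064, -0.04], [0.02, 0.064, -0.08], [0.02, 0.064, -0.12], [0.02, 0.064, -0.15], [0.02, 0.064, -0.17], [0.02, 0.064, -0.18], [0.02, 0.064, -0.18]], "grip": [0.6, 0.6, 0.6, 0.6, 0.6, 0.6, 0.6, 0.6]}}

```text
clock: 27.13
ee_pos: [0.5031, -0.2327, 0.0278]
ee_rot: [0.608, 0.794, -0.0, -0.002]
ft_force: [0.4, -0.2, 0.4]
grip_width: 0.0509
grasp_force: 0.0
```

Emit:
{"method": "carry_out", "body": {"dr": [[0, 0, 0], [0, 0, 0], [0, 0, 0], [0, 0, 0], [0, 0, 0], [0, 0, 0]], "delta_pos": [[0, 0, 0], [0, 0, 0], [0, 0, 0], [0, 0, 0], [0, 0, 0], [0, 0, 0]], "grip": [0, 0, 0, 0, 0, 0]}}

```text
clock: 27.63
ee_pos: [0.5056, -0.2344, 0.0312]
ee_rot: [0.609, 0.793, 0.001, 0.002]
ft_force: [-0.6, 0.8, 6.5]
grip_width: 0.0198
grasp_force: 70.8
```

Emit:
{"method": "carry_out", "body": {"dr": [[0, 0, 0], [0, 0, 0], [0, 0, 0], [0, 0, 0], [0, 0, 0.07], [0, 0, 0.14], [0, 0, 0.215], [0, 0, 0.29], [0, 0, 0.365], [0, 0, 0.44], [0, 0, 0.515], [0, 0, 0.59]], "delta_pos": [[0, 0, 0.03], [0, 0, 0.08], [0, 0, 0.13], [0, 0, 0.18], [0, 0, 0.22], [-0.01, 0.03, 0.25], [-0.015, 0.08, 0.25], [-0.02, 0.13, 0.25], [-0.027, 0.18, 0.25], [-0.034, 0.23, 0.25], [-0.04, 0.28, 0.25], [-0.045, 0.33, 0.25]], "grip": [0, 0, 0, 0, 0, 0, 0, 0, 0, 0, 0, 0]}}

```text
clock: 28.63
ee_pos: [0.467, 0.0322, 0.2296]
ee_rot: [0.187, 0.982, 0.001, 0.0]
ft_force: [-0.5, 1.2, -1.5]
grip_width: 0.0201
grasp_force: 69.9
```

Emit:
{"method": "carry_out", "body": {"dr": [[0, 0, 0.075], [0, 0, 0.15], [0, 0, 0.225], [0, 0, 0.3], [0, 0, 0.375], [0, 0, 0.45], [0, 0, 0.525], [0, 0, 0.6], [0, 0, 0.675], [0, 0, 0.75], [0, 0, 0.825], [0, 0, 0.885]], "delta_pos": [[-0.01, 0.05, 0], [-0.015, 0.1, 0], [-0.02, 0.15, 0], [-0.025, 0.2, 0], [-0.028, 0.24, 0], [-0.03, 0.261, 0], [-0.03, 0.261, 0], [-0.03, 0.261, 0], [-0.03, 0.261, 0], [-0.03, 0.261, 0], [-0.03, 0.261, 0], [-0.03, 0.261, 0]], "grip": [0, 0, 0, 0, 0, 0, 0, 0, 0, 0, 0, 0]}}

```text
clock: 29.63
ee_pos: [0.4438, 0.2389, 0.2293]
ee_rot: [-0.485, 0.874, 0.0, -0.0]
ft_force: [-0.7, -0.8, -1.5]
grip_width: 0.0199
grasp_force: 69.9
```

```bash
python3 held2.py
```

```text
ee [0.4438 0.2389 0.2293] tool y 148.08 grip 0.0199 ft [-0.7 -0.8 -1.5] ee X,Y -0.1762 0.0316
scene 311 tip 0.1169 fy [-0.0233 -0.0057  0.0168] pitch/roll [-0.3  1.4] zmid-ee -0.0275
side 108 tip 0.1159 fy [-0.0184 -0.0114  0.0213] pitch/roll [0.4 0.3] zmid-ee -0.0264
```

Emit:
{"method": "carry_out", "body": {"dr": [[0, 0, -0.0045], [0, 0, -0.0045], [0, 0, -0.0045], [0, 0, -0.0045], [0, 0, -0.0045], [0, 0, -0.0045], [0, 0, -0.0045], [0, 0, -0.0045]], "delta_pos": [[0.0017, -0.001, -0.05], [0.0017, -0.001, -0.1], [0.0017, -0.001, -0.15], [0.0017, -0.001, -0.19], [0.0017, -0.001, -0.207], [0.0017, -0.001, -0.207], [0.0017, -0.001, -0.207], [0.0017, -0.001, -0.207]], "grip": [0, 0, 0, 0, 0, 0, 0, 0]}}

```text
clock: 30.4
ee_pos: [0.4469, 0.2391, 0.0651]
ee_rot: [-0.48, 0.878, 0.0, 0.001]
ft_force: [-0.8, -0.4, 0.1]
grip_width: 0.0201
grasp_force: 69.9
```

```bash
python3 held2.py
```

```text
ee [0.4469 0.2391 0.0651] tool y 147.31 grip 0.0201 ft [-0.8 -0.4  0.1] ee X,Y -0.1744 0.0292
scene 299 tip 0.1333 fy [-0.0239 -0.0035  0.017 ] pitch/roll [1.9 0.3] zmid-ee -0.027
side 81 tip 0.1197 fy [-0.0207 -0.0138  0.0189] pitch/roll [-2.2  1.5] zmid-ee -0.0249
```

Emit:
{"method": "carry_out", "body": {"dr": [[0, 0, 0.004], [0, 0, 0.004], [0, 0, 0.004], [0, 0, 0.004], [0, 0, 0.004], [0, 0, 0.004]], "delta_pos": [[-0.0008, 0.0005, -0.002], [0.005, 0.0085, -0.002], [0.011, 0.0175, -0.002], [0.016, 0.026, -0.002], [0.0193, 0.0322, -0.002], [0.0193, 0.0322, -0.002]], "grip": [0, 0, 0, 0, 0, 0]}}

```text
clock: 31.0
ee_pos: [0.4622, 0.2669, 0.0626]
ee_rot: [-0.484, 0.875, 0.0, 0.001]
ft_force: [1.1, 0.4, -0.9]
grip_width: 0.02
grasp_force: 69.9
```

Emit:
{"method": "carry_out", "body": {"dr": [[0, 0, 0], [0, 0, 0], [0, 0, 0], [0, 0, 0], [0, 0, 0], [0, 0, 0], [0, 0, 0], [0, 0, 0]], "delta_pos": [[0.005, 0.008, 0], [0.01, 0.016, 0], [0.015, 0.024, 0], [0.02, 0.032, 0], [0.025, 0.04, 0], [0.03, 0.0474, 0], [0.03, 0.0474, 0], [0.03, 0.0474, 0]], "grip": [0, 0, 0, 0, 0, 0, 0, 0]}}

```text
clock: 31.67
ee_pos: [0.4853, 0.3028, 0.0622]
ee_rot: [-0.483, 0.876, -0.0, 0.0]
ft_force: [-0.6, -0.6, -0.6]
grip_width: 0.0203
grasp_force: 69.9
```

```bash
python3 held2.py
```

```text
ee [0.4853 0.3028 0.0622] tool y 147.78 grip 0.0203 ft [-0.6 -0.6 -0.6] ee X,Y -0.1001 0.0308
scene 88 tip 0.1163 fy [-0.0183  0.0115  0.0183] pitch/roll [-1.1 -1.7] zmid-ee -0.0266
side 36 tip 0.123 fy [-0.0169  0.0086  0.0173] pitch/roll [-8.2 12.2] zmid-ee -0.0245
```

Emit:
{"method": "carry_out", "body": {"dr": [[0, 0, 0], [0, 0, 0], [0, 0, 0], [0, 0, 0], [0, 0, 0], [0, 0, 0], [0, 0, 0], [0, 0, 0]], "delta_pos": [[0.002, 0.003, 0], [0.0035, 0.0055, -0.001], [0.005, 0.008, -0.001], [0.006, 0.0095, -0.001], [0.007, 0.011, -0.001], [0.0075, 0.0118, -0.001], [0.0082, 0.013, -0.001], [0.0082, 0.013, -0.001]], "grip": [0, 0, 0, 0, 0, 0, 0, 0]}}

```text
clock: 32.43
ee_pos: [0.491, 0.3116, 0.0612]
ee_rot: [-0.483, 0.876, -0.0, -0.001]
ft_force: [-2.7, -3.0, 1.9]
grip_width: 0.0196
grasp_force: 70.3
```

```bash
python3 held2.py
```

```text
ee [0.491  0.3116 0.0612] tool y 147.72 grip 0.0196 ft [-2.7 -3.   1.9] ee X,Y -0.0896 0.0306
scene 67 tip 0.1073 fy [0.0071 0.0123 0.0192] pitch/roll [ -0.6 -10.9] zmid-ee -0.0247
side 29 tip 0.1166 fy [0.0032 0.0095 0.0166] pitch/roll [ 1.3 -9.6] zmid-ee -0.024
```

Emit:
{"method": "carry_out", "body": {"dr": [[0, 0, 0], [0, 0, 0], [0, 0, 0], [0, 0, 0], [0, 0, 0], [0, 0, 0], [0, 0, 0], [0, 0, 0], [0, 0, 0]], "delta_pos": [[0, 0, 0], [0, 0, 0], [0, 0, 0], [0, 0, 0], [0, 0, 0.04], [0, 0, 0.09], [0, 0, 0.14], [0, 0, 0.19], [0, 0, 0.23]], "grip": [0.45, 0.45, 0.45, 0.45, 0.45, 0.45, 0.45, 0.45, 0.45]}}

```text
clock: 33.28
ee_pos: [0.4926, 0.3133, 0.249]
ee_rot: [-0.483, 0.876, 0.0, 0.002]
ft_force: [1.6, 0.6, -0.0]
grip_width: 0.0386
grasp_force: 0.0
```

Emit:
{"method": "carry_out", "body": {"dr": [[0, 0, -0.079], [0, 0, -0.158], [0, 0, -0.237], [0, 0, -0.316], [0, 0, -0.395], [0, 0, -0.474], [0, 0, -0.553], [0, 0, -0.632], [0, 0, -0.711], [0, 0, -0.79], [0, 0, -0.869], [0, 0, -0.948]], "delta_pos": [[-0.006, -0.05, 0], [-0.012, -0.1, 0], [-0.018, -0.15, 0], [-0.024, -0.2, 0], [-0.03, -0.25, 0], [-0.036, -0.3, 0], [-0.042, -0.35, 0], [-0.048, -0.4, 0], [-0.054, -0.45, 0], [-0.06, -0.5, 0], [-0.066, -0.55, 0], [-0.072, -0.6, 0]], "grip": [0.6, 0.6, 0.6, 0.6, 0.6, 0.6, 0.6, 0.6, 0.6, 0.6, 0.6, 0.6]}}

```text
clock: 34.28
ee_pos: [0.4338, -0.1691, 0.2459]
ee_rot: [0.241, 0.97, 0.001, 0.001]
ft_force: [0.6, -0.8, -0.5]
grip_width: 0.0515
grasp_force: 0.0
```

Emit:
{"method": "carry_out", "body": {"dr": [[0, 0, -0.079], [0, 0, -0.158], [0, 0, -0.237], [0, 0, -0.316], [0, 0, -0.382], [0, 0, -0.382], [0, 0, -0.382], [0, 0, -0.382]], "delta_pos": [[-0.009, -0.05, -0.02], [-0.018, -0.1, -0.04], [-0.027, -0.15, -0.06], [-0.0355, -0.2, -0.08], [-0.0355, -0.22, -0.095], [-0.0355, -0.22, -0.095], [-0.0355, -0.22, -0.095], [-0.0355, -0.22, -0.095]], "grip": [0.6, 0.6, 0.6, 0.6, 0.6, 0.6, 0.6, 0.6]}}

```text
clock: 34.95
ee_pos: [0.4062, -0.3427, 0.1695]
ee_rot: [0.514, 0.858, 0.0, -0.0]
ft_force: [0.9, 0.3, -0.8]
grip_width: 0.0514
grasp_force: 0.0
```

```bash
python3 scr.py .405 -.345
```

```text
ee [ 0.4062 -0.3427  0.1695] tool y deg 28.14 q7 1.51
handle (2701, 405.3, -344.9, 90.0, 22.1, -62.61) [314.02517586 227.83302481]
```

Emit:
{"method": "carry_out", "body": {"dr": [[0, 0, -0.008], [0, 0, -0.008], [0, 0, -0.008], [0, 0, -0.008], [0, 0, -0.008], [0, 0, -0.008], [0, 0, -0.008], [0, 0, -0.008], [0, 0, -0.008], [0, 0, -0.008], [0, 0, -0.008], [0, 0, -0.008]], "delta_pos": [[-0.001, -0.0028, -0.05], [-0.001, -0.0028, -0.1], [-0.001, -0.0028, -0.14], [-0.001, -0.0028, -0.165], [-0.001, -0.0028, -0.175], [-0.001, -0.0028, -0.175], [-0.001, -0.0028, -0.175], [-0.001, -0.0028, -0.175], [-0.001, -0.0028, -0.175], [-0.001, -0.0028, -0.175], [-0.001, -0.0028, -0.175], [-0.001, -0.0028, -0.175]], "grip": [0.6, 0.6, 0.6, 0.6, 0.6, 0.6, 0, 0, 0, 0, 0, 0]}}

```text
clock: 36.0
ee_pos: [0.4066, -0.3465, 0.0318]
ee_rot: [0.52, 0.854, 0.001, 0.002]
ft_force: [-0.5, 1.5, 6.7]
grip_width: 0.0199
grasp_force: 70.0
```

Emit:
{"method": "carry_out", "body": {"dr": [[0, 0, 0], [0, 0, 0], [0, 0, 0], [0, 0, 0], [0, 0, 0.07], [0, 0, 0.14], [0, 0, 0.215], [0, 0, 0.29], [0, 0, 0.365], [0, 0, 0.44], [0, 0, 0.515], [0, 0, 0.59]], "delta_pos": [[0, 0, 0.03], [0, 0, 0.08], [0, 0, 0.13], [0, 0, 0.18], [0.005, 0.02, 0.22], [0.015, 0.06, 0.25], [0.025, 0.11, 0.25], [0.035, 0.16, 0.25], [0.045, 0.21, 0.25], [0.05, 0.26, 0.25], [0.05, 0.31, 0.25], [0.05, 0.36, 0.25]], "grip": [0, 0, 0, 0, 0, 0, 0, 0, 0, 0, 0, 0]}}

```text
clock: 37.0
ee_pos: [0.4446, -0.056, 0.2302]
ee_rot: [0.081, 0.997, 0.001, 0.001]
ft_force: [0.6, 0.5, -1.0]
grip_width: 0.0199
grasp_force: 69.1
```

Emit:
{"method": "carry_out", "body": {"dr": [[0, 0, 0.075], [0, 0, 0.15], [0, 0, 0.225], [0, 0, 0.3], [0, 0, 0.375], [0, 0, 0.45], [0, 0, 0.525], [0, 0, 0.6], [0, 0, 0.675], [0, 0, 0.747], [0, 0, 0.747], [0, 0, 0.747]], "delta_pos": [[0, 0.05, 0], [0, 0.1, 0], [-0.01, 0.15, 0], [-0.02, 0.2, 0], [-0.03, 0.25, 0], [-0.04, 0.3, 0], [-0.05, 0.35, 0], [-0.06, 0.4, 0], [-0.064, 0.412, 0], [-0.064, 0.412, 0], [-0.064, 0.412, 0], [-0.064, 0.412, 0]], "grip": [0, 0, 0, 0, 0, 0, 0, 0, 0, 0, 0, 0]}}

```text
clock: 38.0
ee_pos: [0.3938, 0.2714, 0.2298]
ee_rot: [-0.48, 0.877, 0.0, 0.0]
ft_force: [-0.2, 0.4, -1.1]
grip_width: 0.0203
grasp_force: 69.1
```

```bash
python3 held2.py
```

```text
ee [0.3938 0.2714 0.2298] tool y 147.43 grip 0.0203 ft [-0.2  0.4 -1.1] ee X,Y -0.1755 0.0913
scene 286 tip 0.1166 fy [-0.0237 -0.0044  0.0173] pitch/roll [-0.1  0.2] zmid-ee -0.0279
side 121 tip 0.1166 fy [-0.0191 -0.0105  0.002 ] pitch/roll [-0.3  1. ] zmid-ee -0.0265
```

Emit:
{"method": "carry_out", "body": {"dr": [[0, 0, 0], [0, 0, 0], [0, 0, 0], [0, 0, 0], [0, 0, 0], [0, 0, 0], [0, 0, 0], [0, 0, 0]], "delta_pos": [[0.0014, -0.0009, -0.05], [0.0014, -0.0009, -0.1], [0.0014, -0.0009, -0.15], [0.0014, -0.0009, -0.19], [0.0014, -0.0009, -0.207], [0.0014, -0.0009, -0.207], [0.0014, -0.0009, -0.207], [0.0014, -0.0009, -0.207]], "grip": [0, 0, 0, 0, 0, 0, 0, 0]}}

```text
clock: 38.77
ee_pos: [0.3962, 0.2716, 0.0652]
ee_rot: [-0.481, 0.877, 0.0, 0.001]
ft_force: [0.6, 0.3, -0.5]
grip_width: 0.02
grasp_force: 69.1
```

```bash
python3 held2.py
```

```text
ee [0.3962 0.2716 0.0652] tool y 147.54 grip 0.02 ft [ 0.6  0.3 -0.5] ee X,Y -0.174 0.0894
scene 266 tip 0.1161 fy [-0.0227 -0.0043  0.0181] pitch/roll [1.6 0.3] zmid-ee -0.0279
side 97 tip 0.1223 fy [-0.0183 -0.0119  0.0213] pitch/roll [-2.7  2.1] zmid-ee -0.0254
```

Emit:
{"method": "carry_out", "body": {"dr": [[0, 0, 0], [0, 0, 0], [0, 0, 0], [0, 0, 0], [0, 0, 0], [0, 0, 0]], "delta_pos": [[-0.0005, 0.0003, -0.0015], [0.005, 0.0085, -0.0015], [0.011, 0.0175, -0.0015], [0.016, 0.026, -0.0015], [0.0195, 0.032, -0.0015], [0.0195, 0.032, -0.0015]], "grip": [0, 0, 0, 0, 0, 0]}}

```text
clock: 39.37
ee_pos: [0.4115, 0.2994, 0.063]
ee_rot: [-0.483, 0.876, 0.0, 0.001]
ft_force: [0.6, 0.6, -1.0]
grip_width: 0.02
grasp_force: 69.1
```

Emit:
{"method": "carry_out", "body": {"dr": [[0, 0, 0], [0, 0, 0], [0, 0, 0], [0, 0, 0], [0, 0, 0], [0, 0, 0], [0, 0, 0], [0, 0, 0]], "delta_pos": [[0.005, 0.008, 0], [0.01, 0.016, 0], [0.015, 0.024, 0], [0.02, 0.032, 0], [0.025, 0.04, 0], [0.03, 0.0474, 0], [0.03, 0.0474, 0], [0.03, 0.0474, 0]], "grip": [0, 0, 0, 0, 0, 0, 0, 0]}}

```text
clock: 40.03
ee_pos: [0.4346, 0.3352, 0.0626]
ee_rot: [-0.482, 0.876, -0.0, 0.0]
ft_force: [-1.4, 0.0, -1.3]
grip_width: 0.0199
grasp_force: 69.1
```

```bash
python3 held2.py
```

```text
ee [0.4346 0.3352 0.0626] tool y 147.68 grip 0.0199 ft [-1.4  0.  -1.3] ee X,Y -0.0998 0.091
scene 73 tip 0.1157 fy [-0.0159  0.0123  0.0183] pitch/roll [-2.9 -2. ] zmid-ee -0.0272
side 31 tip 0.1157 fy [-0.0172  0.011   0.0189] pitch/roll [-2.   3.7] zmid-ee -0.0265
```

Emit:
{"method": "carry_out", "body": {"dr": [[0, 0, 0], [0, 0, 0], [0, 0, 0], [0, 0, 0], [0, 0, 0], [0, 0, 0], [0, 0, 0], [0, 0, 0]], "delta_pos": [[0.002, 0.003, 0], [0.0035, 0.0055, -0.001], [0.005, 0.008, -0.001], [0.006, 0.0095, -0.001], [0.007, 0.011, -0.001], [0.0078, 0.0123, -0.001], [0.0088, 0.0138, -0.001], [0.0088, 0.0138, -0.001]], "grip": [0, 0, 0, 0, 0, 0, 0, 0]}}

```text
clock: 40.8
ee_pos: [0.4406, 0.3447, 0.0617]
ee_rot: [-0.482, 0.876, -0.0, -0.002]
ft_force: [-2.9, -3.7, 5.1]
grip_width: 0.0198
grasp_force: 69.7
```

```bash
python3 held2.py
```

```text
ee [0.4406 0.3447 0.0617] tool y 147.64 grip 0.0198 ft [-2.9 -3.7  5.1] ee X,Y -0.0885 0.0909
scene 56 tip 0.1063 fy [0.0064 0.0125 0.019 ] pitch/roll [ -4. -14.] zmid-ee -0.0239
side few 16
```

Emit:
{"method": "carry_out", "body": {"dr": [[0, 0, 0], [0, 0, 0], [0, 0, 0], [0, 0, 0], [0, 0, 0], [0, 0, 0], [0, 0, 0], [0, 0, 0], [0, 0, 0], [0, 0, 0], [0, 0, 0], [0, 0, 0]], "delta_pos": [[0, 0, 0], [0, 0, 0], [0, 0, 0], [0, 0, 0], [0, 0, 0.04], [0, 0, 0.09], [0, 0, 0.14], [0, 0, 0.19], [0.05, 0, 0.23], [0.1, 0, 0.23], [0.125, 0, 0.23], [0.125, 0, 0.23]], "grip": [0.45, 0.45, 0.45, 0.45, 0.45, 0.45, 0.45, 0.45, 0.45, 0.45, 0.45, 0.45]}}

```text
clock: 41.9
ee_pos: [0.5481, 0.3443, 0.248]
ee_rot: [-0.48, 0.877, -0.002, 0.004]
ft_force: [-0.3, -0.9, 0.5]
grip_width: 0.0385
grasp_force: 0.0
```

Emit:
{"method": "carry_out", "body": {"dr": [[0, 0, 0], [0, 0, 0]], "delta_pos": [[0, 0, 0], [0, 0, 0]], "grip": [0.45, 0.45]}}

```text
clock: 42.07
ee_pos: [0.5404, 0.3461, 0.245]
ee_rot: [-0.482, 0.876, 0.0, -0.001]
ft_force: [0.1, -0.5, -0.6]
grip_width: 0.0382
grasp_force: 0.0
```

Run:
```python
from h import *
c=np.array([.5648,.3709]);a=np.radians(57.67);ex=np.array([np.cos(a),np.sin(a)]);ey=np.array([-ex[1],ex[0]])
im,d,m=snap('wrist');P=cloud(m,d);z=P[...,2];rel=P[...,:2]-c;X=rel@ex;Y=rel@ey
for y in(-.03,.03,.09):
    h=(abs(Y-y)<.015)&(z>.042)&(z<.055)&(X<-.044)&(X>-.16); b=(abs(Y-y)<.0115)&(z>.0325)&(z<.039)&(X>-.04)&(X<.03); f=(abs(Y-y)<.0115)&(z<.0322)&(z>.025)&(X>-.03)&(X<.028)
    print(y,'handle X',np.percentile(X[h],[1,99]).round(4),'Y',Y[h].mean().round(4),'z',np.median(z[h]).round(4),'blade z',np.median(z[b]).round(4),b.sum(),'tip X',np.percentile(X[b],99).round(4),'floor px',f.sum())
i2,d2,m2=snap('side')
save('fin',np.hstack([cv2.resize(im[120:400,140:500],(400,311)),cv2.resize(i2[90:330,170:478],(400,311))]))
P=cloud(m2,d2);z=P[...,2];r=np.hypot(P[...,0]-.628,P[...,1]-.012);s=(abs(z-.092)<.005)&(r<.1);print('board',rectxy(P,s),np.median(z[s]))
```

```text
-0.03 handle X [-0.1257 -0.0492] Y -0.0305 z 0.0449 blade z 0.0369 961 tip X 0.0144 floor px 0
0.03 handle X [-0.126  -0.0497] Y 0.0291 z 0.045 blade z 0.0369 985 tip X 0.0148 floor px 0
0.09 handle X [-0.1245 -0.0491] Y 0.0885 z 0.0449 blade z 0.037 891 tip X 0.0166 floor px 0
board (1695, 624.2, 13.2, 161.4, 105.7, -34.71) 0.09272388340406551
```

View pics/fin.png

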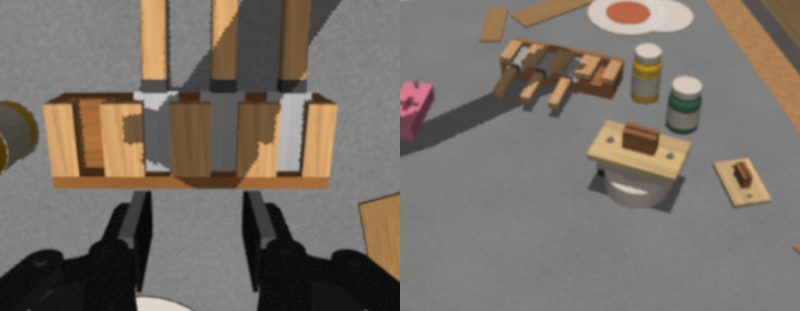

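The crop shows all three blades in slots, with no gaps needing a mend on the board. The handles droop a little after release, so I'll check the tips against the stops with a wider height band.

Run:
```python
from h import *
c=np.array([.5648,.3709]);a=np.radians(57.67);ex=np.array([np.cos(a),np.sin(a)]);ey=np.array([-ex[1],ex[0]])
im,d,m=snap('wrist');P=cloud(m,d);z=P[...,2];rel=P[...,:2]-c;X=rel@ex;Y=rel@ey
for y in(-.09,-.03,.03,.09):
    g=abs(Y-y)<.007
    print(y,[(round(x*1000),round(float(np.median(z[g&(abs(X-x)<.0015)]))*1000,1) if (g&(abs(X-x)<.0015)).any() else None) for x in(-.135,-.13,-.12,-.09,-.06,-.05,-.046,-.042,-.03,-.01,.01,.018,.021,.024,.026,.028,.03,.034)])
    h=g&(z>.036)&(X<-.06)&(X>-.16); 
    if h.sum(): print('  handle rear X',np.percentile(X[h],.5).round(4))
```

```text
-0.09 [(-135, 1.2), (-130, 0.9), (-120, 1.2), (-90, 1.2), (-60, 1.3), (-50, 1.4), (-46, 1.2), (-42, 1.2), (-30, 31.0), (-10, 30.5), (10, 31.1), (18, 31.0), (21, 30.9), (24, 31.0), (26, 30.9), (28, 42.1), (30, 52.7), (34, 53.0)]
-0.03 [(-135, 40.4), (-130, 40.8), (-120, 41.9), (-90, 44.6), (-60, 47.3), (-50, 48.1), (-46, 275.0), (-42, 271.2), (-30, 277.1), (-10, 37.8), (10, 39.2), (18, 40.2), (21, 40.3), (24, 40.6), (26, 41.0), (28, 47.8), (30, 53.0), (34, 52.9)]
  handle rear X -0.1373
0.03 [(-135, 40.6), (-130, 40.7), (-120, 41.9), (-90, 45.0), (-60, 47.4), (-50, 299.2), (-46, 271.2), (-42, 247.2), (-30, 245.3), (-10, 37.6), (10, 39.4), (18, 40.1), (21, 40.6), (24, 40.7), (26, 41.0), (28, 47.4), (30, 52.9), (34, 52.6)]
  handle rear X -0.1374
0.09 [(-135, 40.2), (-130, 40.9), (-120, 41.8), (-90, 44.3), (-60, 47.2), (-50, 48.5), (-46, 34.4), (-42, 34.6), (-30, 35.7), (-10, 37.6), (10, 39.3), (18, 40.2), (21, 40.6), (24, 40.8), (26, 40.8), (28, 46.5), (30, 52.5), (34, 52.9)]
  handle rear X -0.137
```

```bash
python3 -c "
from h import *
print(job_done())"
```

```text
the job is handed in; nothing more can be done
None
```

I handed the job in at about 42 s on the robot's clock: the hub is down on the shoulder with pins up, the board lies flush over both pins, and all three scrapers are home in separate rack slots; their handles droop about 5° since release, and scraper B was knocked aside before I picked it up, so I measured it again.

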